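Screw down the lamp battery pack's cover

TASK

Take the red screwdriver out of its wooden stand and use it to drive the slotted brass screw in the well of the white battery pack clockwise until it is fully tight, pushing down enough to keep the blade in the slot but gently enough not to crack the plastic (push and twist together stay under 30 N). Then put the screwdriver back upright in its stand and let go, touching the pack with nothing but the screwdriver and leaving everything else on the desk where it is.

Things in the scene. Friction and masses are not known exactly. Their poses are not given: they have to be found in the camera images.
- driver: Screwdriver, 149 mm long, 0.09 kg, hanging upright in the stand at the start. Origin: centre of the blade's lower edge; z up the tool. Blade 14 mm wide (along x), 3 mm thick (y), z 0 to 14 mm; shaft 8 mm dia to z 68; black collar 32 mm dia, z 68 to 74; square red handle 24 x 24 mm (flats facing x and y), z 74 to 149. Its yaw differs from the stand's by up to 0.6 rad.
- driver_tip (a point): Centre of the blade's lower edge (the driver's origin).
- driver_grip (a point): Point on the tool axis 112 mm above the blade's lower edge, a good place to grip the handle (24 mm across, flats along the driver's x and y).
- stand: Wooden stand, fixed, 80 x 80 x 72 mm, with a vertical 20 x 20 mm square hole right through its middle. Origin at the centre of its underside on the desk. With the driver's collar resting on the stand's top the blade's edge is 4 mm above the desk; any yaw of the driver fits the hole.
- pack: White battery pack of a desk lamp, fixed, 130 x 90 x 62 mm, origin at the centre of its underside, x along its length. At its -x end a round grey collar (44 mm outside) rises 4 mm above the top round the screw's well; grey cover panel with black ribs on the +x half.
- well (a point): Centre of the mouth of the screw's well, on the collar's rim: pack x = -30 mm, 66 mm above the desk; axes as the pack's. Bore 34 mm dia. The brass screw head, 24 mm dia, lies centred in it; with the screw at 0 its top is 3 to 21 mm below the rim: this depth differs each time and is not measured, so feel for it.
- screw (a joint): Screw angle, rad, growing clockwise seen from above; at s the slot lies along the pack's x axis turned s clockwise. Starts at 0 to 0.5, hard stop (tight) at 2.6. Steep thread: sinks 2 mm per rad; 0.05 N m friction; stays where left. Slot: full width of the head, V-shaped, 3 mm deep, 8 mm wide at top, 3.2 at floor, slippery: a blade turned without push climbs out (7 to 12 N holds it).
- flask: Bystander, to be left alone: white drinking flask, 72 mm dia, 250 mm tall. Origin at the centre of its underside.
- lotion: Bystander, to be left alone: white lotion bottle, 44 mm dia, 115 mm tall. Origin at the centre of its underside.
- thermos: Bystander, to be left alone: steel thermos, 68 mm dia, 190 mm tall. Origin at the centre of its underside.
- mug: Bystander, to be left alone: blue mug, 80 mm dia, 90 mm tall. Origin at the centre of its underside.
- tape: Bystander, to be left alone: yellow tape roll, 56 mm dia, 18 mm tall, lying flat. Origin at the centre of its underside.
- cell0: Bystander, to be left alone: orange spare AA cell lying in the low blue tray. Origin at the centre of its underside.
- cell1: Bystander, to be left alone: green spare AA cell lying in the low blue tray. Origin at the centre of its underside.
Not all that is in view belongs to the job. Of the things that look like the stand, the middle-sized one is meant.

How it is judged:
By the outcome, as a careful person would: the job done as asked, in the order asked, and still so for the second after the job is handed in, with the robot touching nothing.
It also fails if it takes over 72 s, if anything falls off the work surface, if the arm or the gripper's body presses on something with over 40 N, if the wrist force passes 120 N, or if a joint passes its speed limit or range.

ROBOT

A 6-joint arm with a two-finger parallel gripper is mounted at the origin on the work surface. World frame = base frame: x ahead of the robot, y to its left, z up, the work surface at z = 0. Lengths are in m, angles in degrees, forces in N, time in s.
With the tool pointing down it reaches from about 0.4 to 0.825 m from the base axis. Payload 7 kg.
Tool frame: the origin (TCP) lies at the very end of the fingers, on their centre line; the grasp point (between the pads) lies hold_point_z behind it (hold_point_z is the distance from the TCP to the grasp point, in m); z points along the fingers, y is the direction in which the jaws open and shut (so a half turn about z gives the same grasp; the last joint's range is limited). The gripper opens to 88 mm and grips with 3 to 60 N. Pads are 19 mm wide; open, the fingers measure 130 mm over their backs; the gripper's body (78 mm by 193 mm) begins 47 mm behind the grasp point.
Start: joints at [-53.337, 20.546, 0.682, 0, -70.136, -16.507], TCP at [0.233, -0.634, 0.227] pointing down, gripper open.
Joint ranges: [-176.03, 176.03], [-82.01, 121.73], [-58.28, 71.71], [-173.87, 95.51], [-174.79, -0.11], [-173.66, 173.66]. Speed limits (degrees/s): [136.94, 136.94, 172.46, 180, 180, 180].

INTERFACE

Orientations are given as [roll, pitch, yaw] about the fixed x, y, z axes, in that order (R = Rz(yaw) Ry(pitch) Rx(roll)).
In Python, from plant import get_obs, snapshot, close_job, hold_point_z gives the robot as it stands. The module is installed in compiled form; this text tells all that it offers.
- The arm moves only by the tool jog_arm, never from a script. Its argument "commands" is a list of rows, each a list of 4 numbers: the shift along the world's x, y, z in mm, then the turn about the world's z in degrees. In form: [[x, y, z, turn], ...]. A call has exactly 10 rows; each row shifts and turns the commanded pose from where the row before left it; what a row does not reach is not made up. A row lasts 1/12 s, in which the tool goes at most 41.7 mm and 7.16 degrees, less where a joint would pass 70% of its speed; a pose out of reach is approached as far as the arm can. A call is refused whole if a number of a shift passes 41.7 or a number of a turn 7.16, either way. A call with a gripper value outside its range is refused whole. "fingers" is the finger opening in mm, from 0 to 87.6, set as the call begins (left out, the last holds). The fingers move at their own pace and stop on an object; the grip force is fixed at half the most. Time passes only in rows, so rows that do not move let the fingers close, or fill a call up. It gives the time, the measured TCP pose, the force and the opening at its end, in the units of the state.
- get_obs(): the state, without advancing time (a new reading comes with each control period).
- snapshot(name): name is "side" or "top"; returns a dict with "image" (400x640x3 uint8, red, green, blue), "fov_y" (degrees; the focal length in pixels is half the picture's height over the tangent of half this angle, whatever the lens; pixels are square), "cx", "cy" (the principal point, pixels), "rvec" (rotation vector, rad) and "tvec" (3), from world to camera coordinates, as OpenCV has them. Camera axes: x right, y down, z forward; pixel columns grow to the right and rows downward; lengths in m; the calibration is good to about 2 mm. A picture is of the moment at which its call begins. There is no depth.
- close_job(): hands the job in, once; it reports no verdict.
The state is a dict: "clock": time; "joint_pos": joint angles; "qvel": joint speeds; "tau": joint torques, N m; "tool_pos": TCP position; "orientation": TCP orientation; "force": force on the tool from outside, world axes, zero at the start; "moment": the same for the moment, N m; "opening": finger opening in m.
Only numpy, scipy, OpenCV 4.12 (cv2) and the standard library are available. Lean on these libraries where they do the work, as an engineer would, in place of code of your own. Each camera call takes 0.05 s, during which the arm holds its last target.

## Working session

There is one attempt and no reset: what is moved stays moved. The work goes in short steps, Python scripts to look and compute and a tool call to move; the robot and the scene stay as the last step left them, time stands still between calls to the robot, and variables do not carry over. Pictures are saved under pics/ and viewed, and the job is handed in when it is done.

Besides the shell and the picture viewer there is one more tool, called after "Call:" by a JSON object that holds its "api" and its "payload". jog_arm: Moves the arm, as the interface text tells. Its arguments: {"type":"object","properties":{"commands":{"type":"array","items":{"type":"array","items":{"type":"number"}}},"fingers":{"type":"number"}},"required":["commands"]}

```bash
mkdir -p pics; python3 - <<'E'
from plant import *
import cv2
print(get_obs(), hold_point_z if not callable(hold_point_z) else hold_point_z())
for n in("side","top"):
    s=snapshot(n); cv2.imwrite(f"pics/{n}0.png",s["image"][:,:,::-1]); print({k:v for k,v in s.items() if k!="image"})
E
```

```text
{'clock': 0.0, 'joint_pos': array([-5.33369639e+01,  2.05897997e+01,  6.34151129e-01, -1.95278527e-02,
       -7.01361124e+01, -1.65055863e+01]), 'qvel': array([ 0.01499679,  0.01944864,  0.07070594,  0.04151212, -0.00553029,
       -0.02545123]), 'tau': array([ 1.44460824e-03, -5.82714987e+01,  2.93054777e+01,  6.99721947e+00,
        6.76688593e-03, -1.51999552e-04]), 'tool_pos': array([ 0.23239473, -0.63321368,  0.22564588]), 'orientation': array([ 1.79906804e+02, -8.47146264e-03, -1.59849193e+02]), 'force': array([ 0.66156727, -0.89031379,  0.84826382]), 'moment': array([-0.00610384,  0.01505594,  0.07925691]), 'opening': 0.08747693775057049} 0.0188
{'fov_y': 50.072224295019815, 'cx': 319.27966633270785, 'cy': 200.99629961728922, 'rvec': array([ 0.96977345, -2.30708941,  1.22548981]), 'tvec': array([0.36585668, 0.31979828, 0.93128089])}
{'fov_y': 57.15719777472145, 'cx': 324.72467391294117, 'cy': 205.45608228003087, 'rvec': array([ 2.17259993, -2.14374428,  0.09080932]), 'tvec': array([-0.02205358,  0.54263234,  1.09623398])}
```

View pics/side0.png

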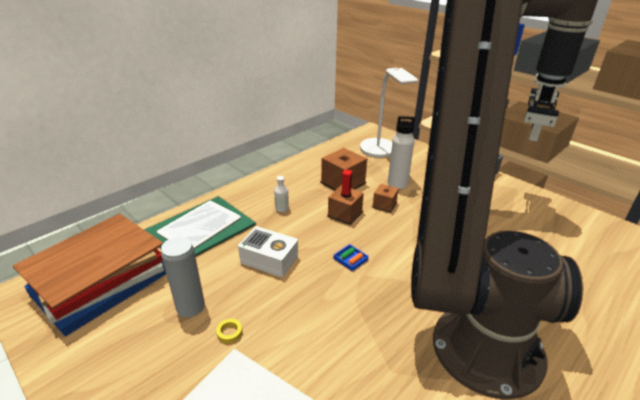

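View pics/top0.png

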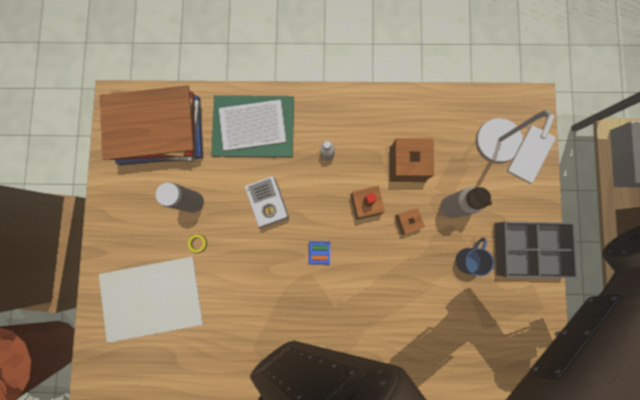

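The side view shows the driver (345,185) in the middle stand, and the pack at (268,250). In the top view the stand is at (368,203), the pack at (267,202) and the well at about (269,210). I'll enlarge both.

```bash
cat > h.py <<'E'
import numpy as np, cv2
from plant import *
def cam(s):
    h=s["image"].shape[0]; f=h/2/np.tan(np.radians(s["fov_y"]/2))
    K=np.array([[f,0,s["cx"]],[0,f,s["cy"]],[0,0,1]]); return K,s["rvec"],s["tvec"]
def proj(s,P):
    K,r,t=cam(s); return cv2.projectPoints(np.float64(P).reshape(-1,3),r,t,K,None)[0].reshape(-1,2)
def onz(s,uv,z):
    K,r,t=cam(s); R=cv2.Rodrigues(r)[0]; c=-R.T@t
    d=(R.T@np.linalg.inv(K)@np.c_[np.float64(uv).reshape(-1,2),np.ones(np.size(uv)//2)].T).T
    return c+d*((z-c[2])/d[:,2])[:,None]
def crop(s,u0,v0,w,h,k,name):
    im=s["image"][v0:v0+h,u0:u0+w,::-1]; im=cv2.resize(im,None,fx=k,fy=k,interpolation=cv2.INTER_CUBIC)
    cv2.imwrite("pics/"+name,im)
E
python3 - <<'E'
from h import *
s=snapshot("top"); crop(s,235,165,80,70,8,"tp.png"); crop(s,340,175,60,50,10,"ts.png")
print(onz(s,[[269.5,210]],.066),onz(s,[[370,198]],.153),onz(s,[[368,203]],.072))
s=snapshot("side"); crop(s,230,220,80,60,8,"sp.png"); crop(s,315,160,60,70,8,"ss.png")
E
```

```text
[[0.52336078 0.14789926 0.066     ]] [[ 0.55173072 -0.14027542  0.153     ]] [[ 0.54711665 -0.1427541   0.072     ]]
```

View pics/tp.png

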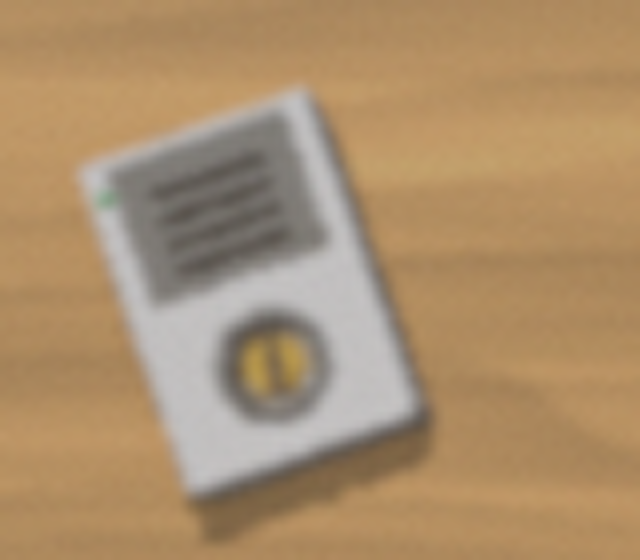

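View pics/ts.png

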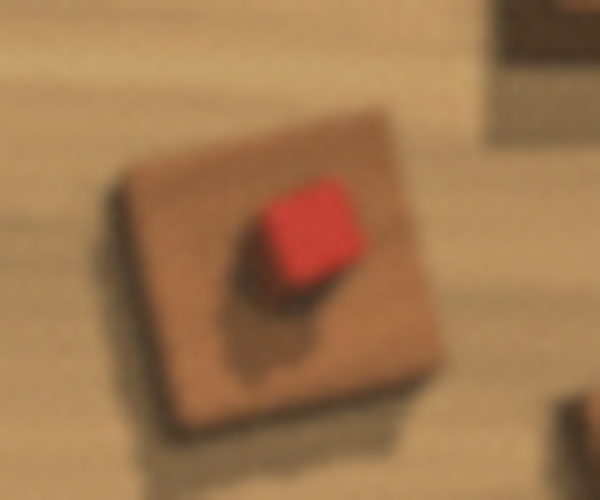

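View pics/sp.png

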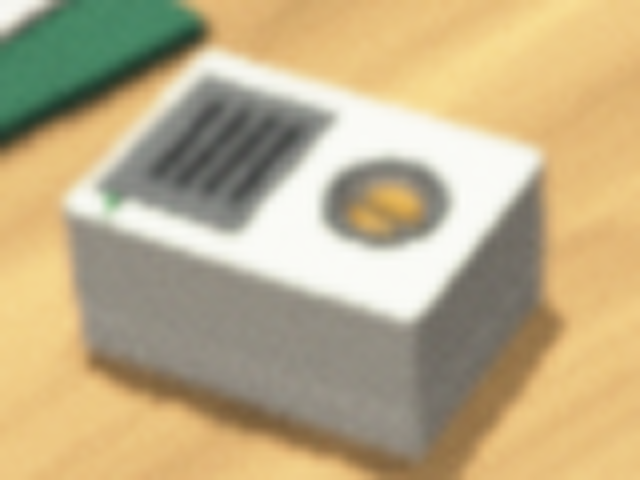

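View pics/ss.png

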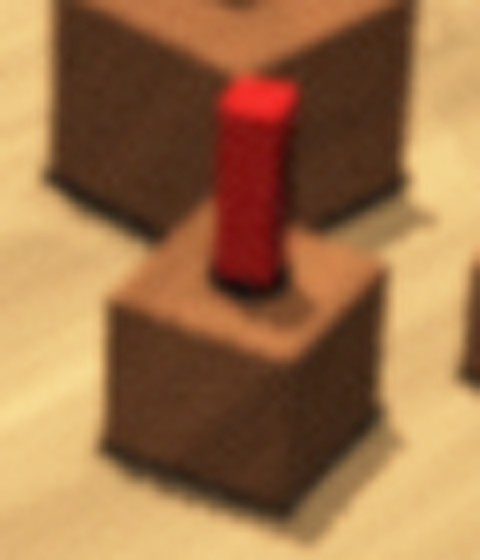

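```bash
cat > fit.py <<'E'
from h import *
from scipy.optimize import least_squares
S={n:snapshot(n) for n in("top","side")}
def P(p,pts):
    c,s=np.cos(p[2]),np.sin(p[2]); pts=np.float64(pts)
    return np.c_[p[0]+c*pts[:,0]-s*pts[:,1],p[1]+s*pts[:,0]+c*pts[:,1],pts[:,2]]
def fit(name,obs,x0,npar=3):
    def res(p,ks): return np.concatenate([(proj(S[k],P(p,obs[k][1]))-obs[k][0]).ravel() for k in ks])
    for ks in (["top"],["side"],["top","side"]):
        r=least_squares(res,x0,args=(ks,)); print(name,ks,r.x.round(4),np.degrees(r.x[2]).round(2),"rms px",np.sqrt(np.mean(r.fun**2)).round(2), r.fun.round(1) if len(ks)==2 else "")
def px(l,u,v,k): return (np.float64(l)+.5)/k-.5+[u,v]
a,b,z=.065,.045,.062
C=[[a,b,z],[a,-b,z],[-a,-b,z],[-a,b,z],[-.03,0,.066]]
fit("pack",{"top":(px([[80,170],[302,90],[418,418],[192,495],[273,365]],235,165,8),C),
 "side":(px([[68,205],[212,50],[540,155],[412,322],[387,202]],230,220,8),C)},[.55,.15,.3])
h=.04;z=.072
C=np.array([[h,h,z],[h,-h,z],[-h,-h,z],[-h,h,z]])
fit("stand",{"top":(px([[130,165],[385,108],[442,362],[185,432]],340,175,10),C),
 "side":(px([[385,268],[290,360],[110,300]],315,160,8),C[[2,3,0]])},[.55,-.14,.2])
h=.012;z=.153
C=np.array([[h,h,z],[h,-h,z],[-h,-h,z],[-h,h,z]])
fit("driver",{"top":(px([[262,212],[338,180],[368,243],[298,288]],340,175,10),C),
 "side":(px([[222,97],[240,78],[298,85],[280,112]],315,160,8),C)},[.55,-.14,.3])
E
python3 fit.py
```

```text
pack ['top'] [0.5504 0.1612 0.3607] 20.67 rms px 0.24 
pack ['side'] [0.5506 0.1605 0.3511] 20.11 rms px 0.4 
pack ['top', 'side'] [0.5504 0.1609 0.3563] 20.41 rms px 0.35 [ 0.  -0.   0.6 -0.   0.2 -0.4 -0.3  0.2 -0.   0.2 -0.7  0.2 -0.3  0.4
  0.7  0.2  0.1  0.1 -0.2 -0.6]
stand ['top'] [ 0.5525 -0.143   0.2345] 13.44 rms px 0.5 
stand ['side'] [ 0.5521 -0.1422  0.2412] 13.82 rms px 0.56 
stand ['top', 'side'] [ 0.5524 -0.1429  0.2358] 13.51 rms px 0.53 [-0.9  0.   0.1 -0.3  0.8  0.7 -0.2 -0.3  0.7 -0.7  0.2  0.4 -0.8 -0.3]
driver ['top'] [ 0.5528 -0.1435  0.4715] 27.01 rms px 0.52 
driver ['side'] [ 0.553  -0.1445  0.4229] 24.23 rms px 0.45 
driver ['top', 'side'] [ 0.5527 -0.1438  0.4545] 26.04 rms px 0.5 [-0.4 -0.2 -0.  -0.7  0.9  0.9 -0.1  0.1 -0.5  0.8 -0.4 -0.7  0.2 -0.1
  0.2  0.4]
```

Call:
{"api": "jog_arm", "payload": {"commands": [[0, 0, 30, 7], [0, 0, 30, 7], [0, 0, 20, 7], [19, 29, 0, 7], [19, 29, 0, 7], [19, 29, 0, 7], [19, 29, 0, 7], [19, 29, 0, 7], [19, 29, 0, 7], [19, 29, 0, 7]], "fingers": 60}}

```text
clock: 1.13
tool_pos: [0.3661, -0.4291, 0.3067]
orientation: [-180.0, -0.0, -89.5]
force: [1.0, 0.1, -0.3]
opening: 0.06
```

Call:
{"api": "jog_arm", "payload": {"commands": [[19, 29, 0, 7], [19, 29, 0, 7], [19, 29, 0, 7], [19, 29, 0, 7], [19, 29, 0, 7], [19, 29, 0, 7], [19, 29, 0, 7], [19, 29, 0, 7], [19, 29, 0, 7], [15, 26, 0, 7]]}}

```text
clock: 1.97
tool_pos: [0.5525, -0.1417, 0.3066]
orientation: [-180.0, -0.0, -19.5]
force: [0.6, -0.4, -0.2]
opening: 0.06
```

Call:
{"api": "jog_arm", "payload": {"commands": [[0, -2, -20, 7], [0, 0, -20, 7], [0, 0, -10, 7], [0, 0, -10, 7], [0, 0, -10, 7], [0, 0, -10, 7], [0, 0, 0, 3.5], [0, 0, 0, 0], [0, 0, 0, 0], [0, 0, 0, 0]]}}

```text
clock: 2.8
tool_pos: [0.5518, -0.1457, 0.227]
orientation: [180.0, -0.0, 25.5]
force: [0.2, 0.8, 0.3]
opening: 0.0602
```

```bash
python3 - <<'E'
from h import *
print(get_obs()["tool_pos"],get_obs()["orientation"])
s=snapshot("side"); crop(s,295,70,120,160,4,"ss1.png")
s=snapshot("top"); crop(s,320,130,120,100,6,"ts1.png")
E
```

```text
[ 0.55183327 -0.14565597  0.2270065 ] [ 1.79978472e+02 -4.18197782e-02  2.55227376e+01]
```

View pics/ss1.png

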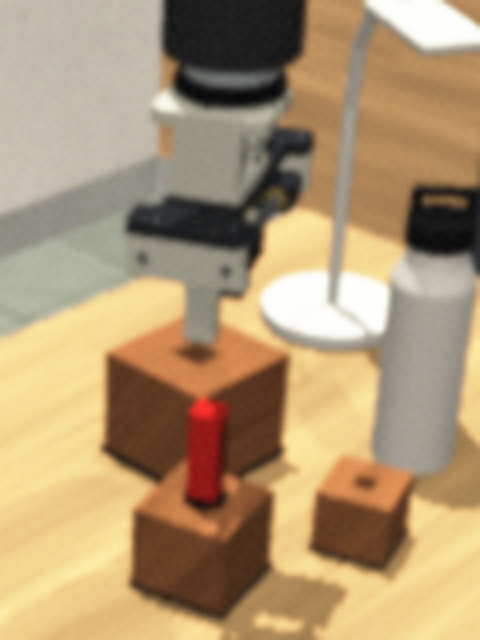

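The gripper is above the driver, with its jaws square to the handle's flats. I'll go down and look before closing.

Call:
{"api": "jog_arm", "payload": {"commands": [[1, 2, -20, 0.5], [0, 0, -20, 0], [0, 0, -20, 0], [0, 0, -20, 0], [0, 0, -15, 0], [0, 0, -15, 0], [0, 0, -12, 0], [0, 0, -8, 0], [0, 0, 0, 0], [0, 0, 0, 0]]}}

```text
clock: 3.73
tool_pos: [0.5527, -0.1437, 0.0967]
orientation: [180.0, 0.0, 26.1]
force: [0.8, 0.5, 0.5]
opening: 0.0602
```

```bash
python3 - <<'E'
from h import *
o=get_obs();print(o["tool_pos"],o["orientation"],o["force"])
s=snapshot("side"); crop(s,295,120,110,110,5,"ss2.png")
E
```

```text
[ 0.55266348 -0.14371648  0.09669959] [1.79997535e+02 2.03219122e-02 2.61376049e+01] [0.82747122 0.52540839 0.52614674]
```

View pics/ss2.png

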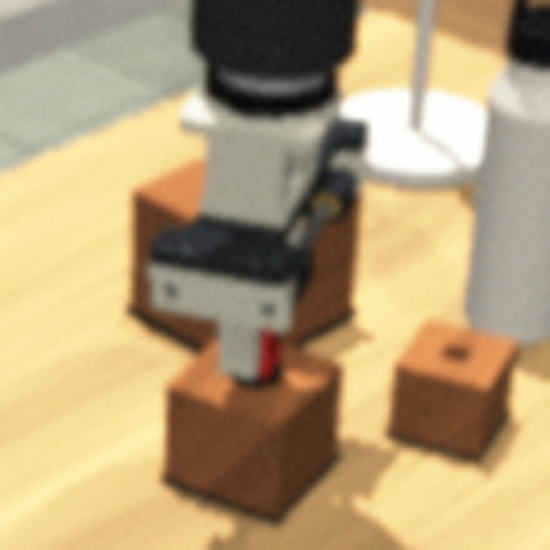

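The handle is between the fingers (about 262,355 in the crop). Closing.

Call:
{"api": "jog_arm", "payload": {"commands": [[0, 0, 0, 0], [0, 0, 0, 0], [0, 0, 0, 0], [0, 0, 0, 0], [0, 0, 0, 0], [0, 0, 0, 0], [0, 0, 0, 0], [0, 0, 0, 0], [0, 0, 0, 0], [0, 0, 0, 0]], "fingers": 10}}

```text
clock: 4.62
tool_pos: [0.5527, -0.1437, 0.0967]
orientation: [180.0, -0.0, 26.2]
force: [-0.1, 1.0, 2.7]
opening: 0.0241
```

Call:
{"api": "jog_arm", "payload": {"commands": [[0, 0, 2, 0], [0, 0, 8, 0], [0, 0, 15, 0], [0, 0, 20, 0], [0, 0, 20, 0], [0, 0, 20, 0], [0, 0, 15, 0], [0, 0, 0, 0], [0, 0, 0, 0], [0, 0, 0, 0]]}}

```text
clock: 5.45
tool_pos: [0.552, -0.1435, 0.1961]
orientation: [-180.0, 0.0, 26.1]
force: [0.3, -0.6, -1.3]
opening: 0.0242
```

```bash
python3 - <<'E'
from h import *
o=get_obs();print(o["tool_pos"],o["orientation"],o["force"],o["opening"])
s=snapshot("side"); crop(s,295,100,110,120,5,"ss3.png")
s=snapshot("top"); crop(s,235,165,80,70,8,"tp3.png")
E
```

```text
[ 0.55203316 -0.14352208  0.19613423] [-1.79961817e+02  2.52012944e-02  2.61416702e+01] [ 0.32076371 -0.56934788 -1.33408808] 0.024208831554547217
```

View pics/ss3.png

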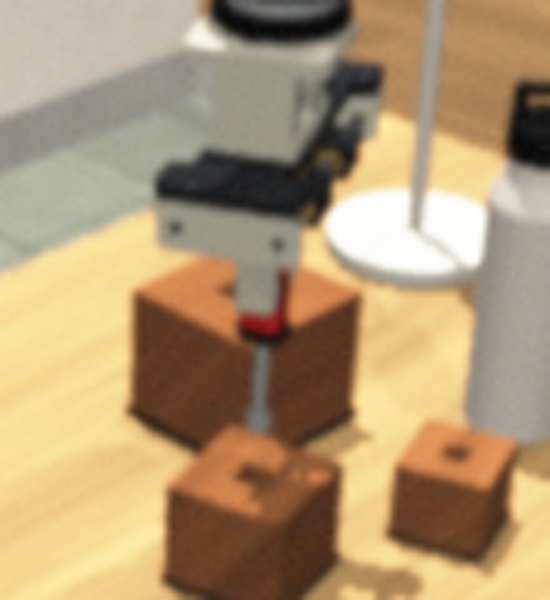

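```bash
python3 - <<'E'
from h import *
s=snapshot("top"); crop(s,260,201,20,18,32,"slot.png")
s2=snapshot("side"); crop(s2,268,236,22,18,30,"slot2.png")
E
```

```text
(no output)
```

View pics/slot.png

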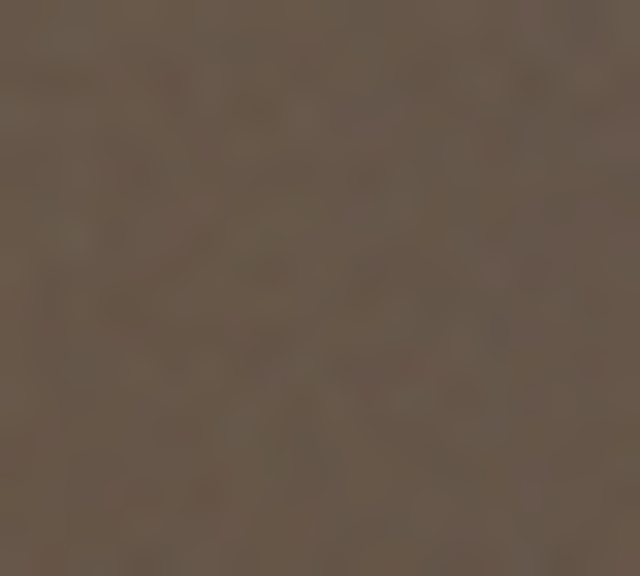

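View pics/slot2.png

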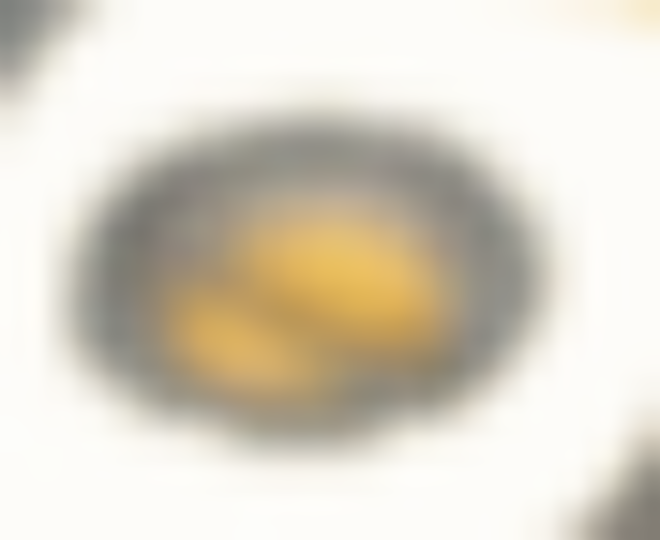

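Call:
{"api": "jog_arm", "payload": {"commands": [[0, 10, 10, 0], [0, 20, 10, -3], [-3, 30, 0, -4], [-4, 38, 0, -4], [-4, 38, 0, -4], [-4, 38, 0, -4], [-4, 38, 0, -4], [-4, 32, 0, -2], [-4, 26, 0, 0], [-2, 14, 0, 0]]}}

```text
clock: 6.48
tool_pos: [0.523, 0.1434, 0.2169]
orientation: [-180.0, -0.0, 1.3]
force: [0.8, -0.2, -0.6]
opening: 0.0239
```

```bash
python3 - <<'E'
from h import *
im=cv2.imread("pics/top0.png"); c=cv2.resize(im[201:219,260:280],None,fx=32,fy=32,interpolation=cv2.INTER_CUBIC); cv2.imwrite("pics/slot3.png",c)
s=snapshot("side")
for z in(.06,.055,.05):
    p=onz(s,(np.float64([[235,272],[350,352]])+.5)/30-.5+[268,236],z); d=p[0]-p[1]; print(z,p[:,:2],np.degrees(np.arctan2(d[1],d[0])))
    # expected head outline in crop coords
    u=proj(s,[.5223,.1504,z])[0]; print((u+.5-[268,236])*30)
crop(s,220,110,110,160,4,"ss4.png")
E
```

```text
0.06 [[0.53133411 0.15147333]
 [0.51619336 0.15120321]] 1.0220625530547107
[311.9744786  315.33060698]
0.055 [[0.53608181 0.14783218]
 [0.52083668 0.14756021]] 1.0220625530547214
[314.59726329 359.42843126]
0.05 [[0.54082951 0.14419104]
 [0.52548001 0.1439172 ]] 1.022062553054318
[317.20687181 403.30471972]
```

View pics/slot3.png

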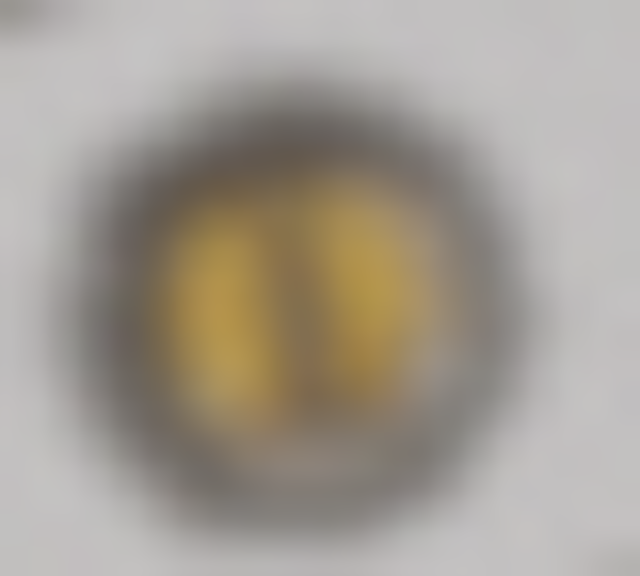

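View pics/ss4.png

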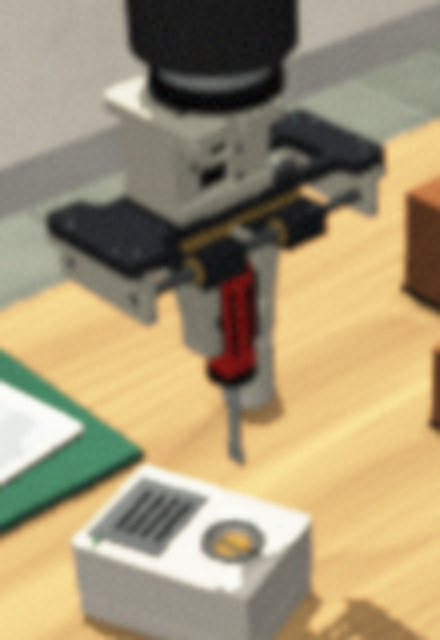

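```bash
python3 - <<'E'
from h import *
s=snapshot("side"); o=get_obs(); t=o["tool_pos"]; print(t,o["orientation"])
u0,v0,k=255,190,14
R=cv2.Rodrigues(s["rvec"])[0]; print("cam",-R.T@s["tvec"])
im=cv2.resize(s["image"][v0:v0+45,u0:u0+40,::-1],None,fx=k,fy=k,interpolation=cv2.INTER_CUBIC)
for off,col in((0,(0,255,0)),(90,(255,0,0))):
    a=np.radians(o["orientation"][2]+off); d=np.array([np.cos(a),np.sin(a),0])*.007
    for zz in(-.0928,-.0788):
        p=proj(s,[t+[0,0,zz]-d,t+[0,0,zz]+d]); p=((p+.5-[u0,v0])*k).astype(int)
        cv2.line(im,tuple(map(int,p[0])),tuple(map(int,p[1])),col,1)
cv2.imwrite("pics/bl.png",im)
s0=cv2.imread("pics/top0.png")
import pickle
p=(np.float64([[280,200],[318,400]])+.5)/32-.5+[260,201]
q=onz(snapshot("top"),p,.06); d=q[0]-q[1]; print(q,np.degrees(np.arctan2(d[1],d[0])))
E
```

```text
[0.5232526  0.14265586 0.21675927] [-1.79995170e+02 -5.97131529e-03  1.33926279e+00]
cam [-0.15737048  0.67966074  0.78530373]
[[0.53354104 0.15291885 0.06      ]
 [0.51488599 0.14880189 0.06      ]] 12.445052412284632
```

View pics/bl.png

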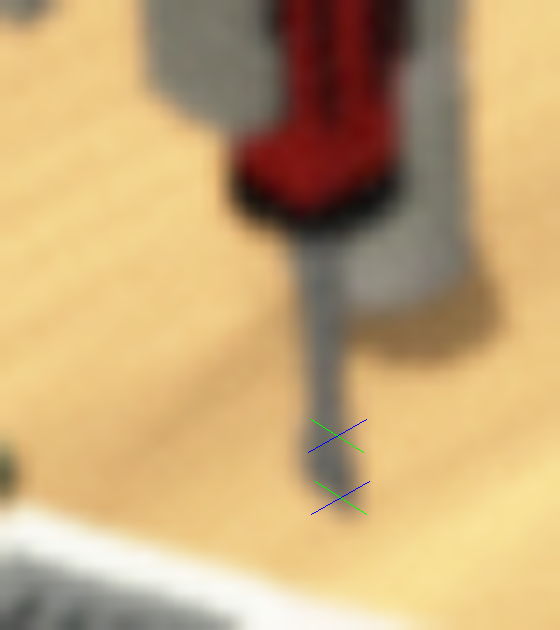

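Call:
{"api": "jog_arm", "payload": {"commands": [[-1, 8, -10, 3], [0, 0, -10, 2.7], [0, 0, -10, 0], [0, 0, -8, 0], [0, 0, -6, 0], [0, 0, -4, 0], [0, 0, -2, 0], [0, 0, -1, 0], [0, 0, 0, 0], [0, 0, 0, 0]]}}

```text
clock: 7.47
tool_pos: [0.5228, 0.1484, 0.1659]
orientation: [-180.0, -0.0, 6.9]
force: [-0.3, 0.8, -0.3]
opening: 0.0239
```

```bash
python3 - <<'E'
from h import *
s=snapshot("side"); o=get_obs(); t=o["tool_pos"]; print(t,o["orientation"],o["force"],o["moment"])
u0,v0,k=255,205,12
im=cv2.resize(s["image"][v0:v0+60,u0:u0+50,::-1],None,fx=k,fy=k,interpolation=cv2.INTER_CUBIC)
a=np.radians(o["orientation"][2]); d=np.array([np.cos(a),np.sin(a),0])*.007
for zz in(-.0928,-.0788):
        p=proj(s,[t+[0,0,zz]-d,t+[0,0,zz]+d]); p=((p+.5-[u0,v0])*k).astype(int)
        cv2.line(im,tuple(map(int,p[0])),tuple(map(int,p[1])),(0,255,0),1)
p=proj(s,[.5223,.1504,.066])[0]; p=((p+.5-[u0,v0])*k).astype(int); cv2.circle(im,tuple(map(int,p)),3,(255,0,0),1)
cv2.imwrite("pics/bl2.png",im)
E
```

```text
[0.522836   0.14845589 0.16598112] [-1.79987577e+02 -3.91041992e-02  6.85397013e+00] [-0.87265052 -0.60304231 -1.9309893 ] [-0.10349457  0.11759815  0.02518109]
```

View pics/bl2.png

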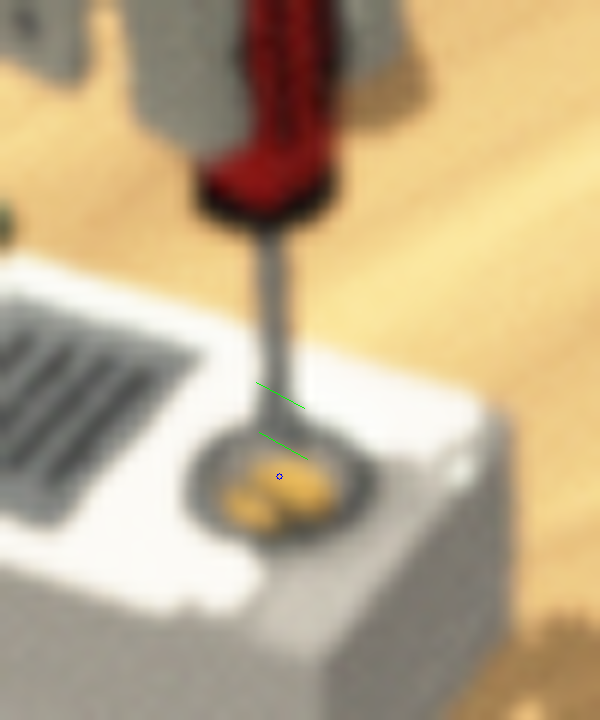

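Call:
{"api": "jog_arm", "payload": {"commands": [[-0.7, 0.7, -1, 0], [0, 0, -1, 0], [0, 0, -1, 0], [0, 0, -1, 0], [0, 0, -1, 0], [0, 0, -1, 0], [0, 0, 0, 0], [0, 0, 0, 0], [0, 0, 0, 0], [0, 0, 0, 0]]}}

```text
clock: 8.35
tool_pos: [0.5219, 0.1491, 0.1596]
orientation: [-180.0, -0.0, 6.9]
force: [-0.6, -0.1, -0.9]
opening: 0.0239
```

```bash
cat > look.py <<'E'
from h import *
import sys
s=snapshot("side"); o=get_obs(); t=o["tool_pos"]; print(o["clock"],t,o["orientation"],o["force"],o["moment"])
u0,v0,k=260,222,18
im=cv2.resize(s["image"][v0:v0+33,u0:u0+40,::-1],None,fx=k,fy=k,interpolation=cv2.INTER_CUBIC)
a=np.radians(o["orientation"][2]); d=np.array([np.cos(a),np.sin(a),0])*.007
def D(P,c):
    p=((proj(s,P)+.5-[u0,v0])*k).astype(np.int32); cv2.polylines(im,[p.reshape(-1,1,2)],False,c,1)
for zz in(-.0928,-.0788): D([t+[0,0,zz]-d,t+[0,0,zz]+d],(0,255,0))
th=np.linspace(0,2*np.pi,60); 
for r in(.022,.017): D(np.c_[.5223+r*np.cos(th),.1504+r*np.sin(th),.066+0*th],(255,0,0))
cv2.imwrite("pics/"+sys.argv[1],im)
E
python3 look.py bl3.png
```

```text
8.4 [0.52191024 0.14907329 0.15961601] [-1.79998256e+02 -5.39537328e-03  6.85657686e+00] [ 0.05636688  0.52437287 -1.29944737] [-0.10275835  0.12488042  0.05613936]
```

View pics/bl3.png

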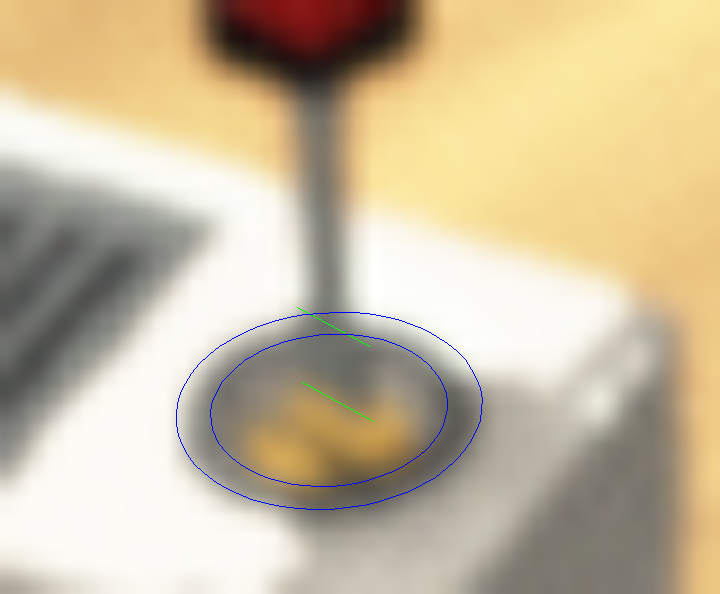

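Call:
{"api": "jog_arm", "payload": {"commands": [[0, 0, -0.5, 0], [0, 0, -0.5, 0], [0, 0, -0.5, 0], [0, 0, -0.5, 0], [0, 0, -0.5, 0], [0, 0, -0.5, 0], [0, 0, 0, 0], [0, 0, 0, 0], [0, 0, 0, 0], [0, 0, 0, 0]]}}

```text
clock: 9.23
tool_pos: [0.5219, 0.1491, 0.1566]
orientation: [-180.0, -0.0, 6.9]
force: [-0.4, 0.0, -1.0]
opening: 0.0235
```

Call:
{"api": "jog_arm", "payload": {"commands": [[0, 0, -0.3, 0], [0, 0, -0.3, 0], [0, 0, -0.3, 0], [0, 0, -0.3, 0], [0, 0, -0.3, 0], [0, 0, 0, 0], [0, 0, 0, 0], [0, 0, 0, 0], [0, 0, 0, 0], [0, 0, 0, 0]]}}

```text
clock: 10.07
tool_pos: [0.5219, 0.1491, 0.1551]
orientation: [-180.0, -0.0, 6.9]
force: [-0.5, 0.8, -0.8]
opening: 0.0239
```

Call:
{"api": "jog_arm", "payload": {"commands": [[0, 0, -0.2, 0], [0, 0, -0.2, 0], [0, 0, -0.2, 0], [0, 0, -0.2, 0], [0, 0, -0.2, 0], [0, 0, 0, 0], [0, 0, 0, 0], [0, 0, 0, 0], [0, 0, 0, 0], [0, 0, 0, 0]]}}

```text
clock: 10.9
tool_pos: [0.5219, 0.1491, 0.1541]
orientation: [-180.0, -0.0, 6.9]
force: [0.4, -0.3, -0.7]
opening: 0.024
```

Call:
{"api": "jog_arm", "payload": {"commands": [[0, 0, -0.2, 0], [0, 0, -0.2, 0], [0, 0, -0.2, 0], [0, 0, -0.2, 0], [0, 0, -0.2, 0], [0, 0, 0, 0], [0, 0, 0, 0], [0, 0, 0, 0], [0, 0, 0, 0], [0, 0, 0, 0]]}}

```text
clock: 11.73
tool_pos: [0.5219, 0.149, 0.1531]
orientation: [-180.0, -0.0, 6.9]
force: [-0.3, 0.6, -0.7]
opening: 0.0239
```

Call:
{"api": "jog_arm", "payload": {"commands": [[0, 0, -0.2, 0], [0, 0, -0.2, 0], [0, 0, -0.2, 0], [0, 0, -0.2, 0], [0, 0, -0.2, 0], [0, 0, 0, 0], [0, 0, 0, 0], [0, 0, 0, 0], [0, 0, 0, 0], [0, 0, 0, 0]]}}

```text
clock: 12.57
tool_pos: [0.5219, 0.1491, 0.1521]
orientation: [180.0, -0.0, 6.9]
force: [-0.1, 0.1, -0.7]
opening: 0.0236
```

Call:
{"api": "jog_arm", "payload": {"commands": [[0, 0, -0.2, 0], [0, 0, -0.2, 0], [0, 0, -0.2, 0], [0, 0, -0.2, 0], [0, 0, -0.2, 0], [0, 0, 0, 0], [0, 0, 0, 0], [0, 0, 0, 0], [0, 0, 0, 0], [0, 0, 0, 0]]}}

```text
clock: 13.4
tool_pos: [0.5219, 0.1491, 0.1511]
orientation: [180.0, 0.0, 6.9]
force: [0.2, -0.0, -0.2]
opening: 0.0237
```

Call:
{"api": "jog_arm", "payload": {"commands": [[0, 0, -0.2, 0], [0, 0, -0.2, 0], [0, 0, -0.2, 0], [0, 0, -0.2, 0], [0, 0, -0.2, 0], [0, 0, 0, 0], [0, 0, 0, 0], [0, 0, 0, 0], [0, 0, 0, 0], [0, 0, 0, 0]]}}

```text
clock: 14.23
tool_pos: [0.5219, 0.1491, 0.1501]
orientation: [-180.0, -0.0, 6.9]
force: [-0.5, 1.9, -0.4]
opening: 0.024
```

```bash
python3 look.py bl4.png
```

```text
14.2833 [0.52190054 0.14908513 0.15009328] [-1.79995985e+02 -4.82465059e-03  6.85653562e+00] [ 0.71659374  0.41753157 -0.54003113] [0.17622506 0.16557014 0.00056244]
```

View pics/bl4.png

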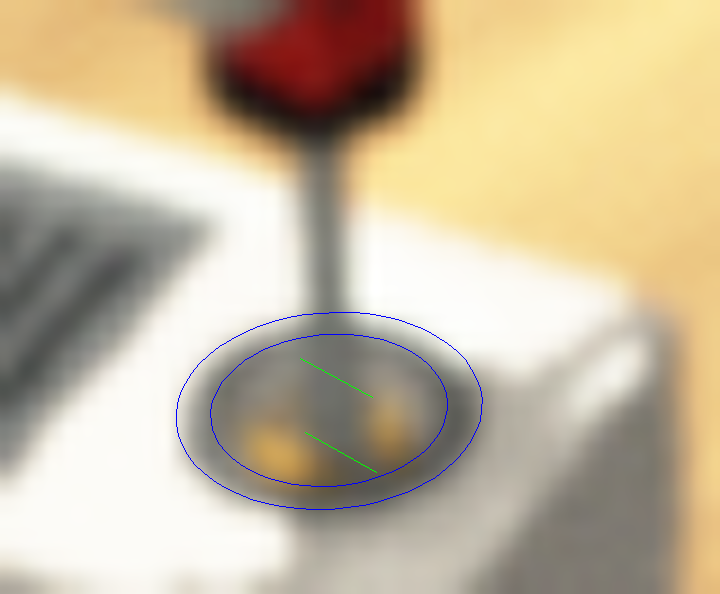

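Call:
{"api": "jog_arm", "payload": {"commands": [[0, 0.4, -0.2, 0], [0, 0.3, -0.2, 0], [0, 0, -0.2, 0], [0, 0, 0, 0], [0, 0, 0, 0], [0, 0, 0, 0], [0, 0, 0, 0], [0, 0, 0, 0], [0, 0, 0, 0], [0, 0, 0, 0]]}}

```text
clock: 15.12
tool_pos: [0.5219, 0.1497, 0.1495]
orientation: [-180.0, -0.0, 6.9]
force: [0.5, -0.5, 1.3]
opening: 0.0241
```

```bash
python3 -c "
from plant import *
o=get_obs();print(o['clock'],o['tool_pos'],o['force'],o['moment'])"
```

```text
15.1167 [0.52189497 0.14974244 0.14950743] [ 0.50237077 -0.46894108  1.27222026] [-0.0916444   0.30147685  0.04425418]
```

Call:
{"api": "jog_arm", "payload": {"commands": [[0, 0, -0.2, 0], [0, 0, -0.2, 0], [0, 0, 0, 0], [0, 0, 0, 0], [0, 0, 0, 0], [0, 0, 0, 0], [0, 0, 0, 0], [0, 0, 0, 0], [0, 0, 0, 0], [0, 0, 0, 0]]}}

```text
clock: 15.95
tool_pos: [0.522, 0.1498, 0.1494]
orientation: [-180.0, -0.0, 6.9]
force: [-0.9, 0.1, 5.0]
opening: 0.0238
```

```bash
python3 -c "
from plant import *
o=get_obs();print(o['clock'],o['tool_pos'],o['force'],o['moment'])"
```

```text
15.95 [0.52203615 0.14980362 0.14939078] [-0.88554145  0.09309218  5.04232432] [-0.15899883  0.76287118 -0.02583779]
```

Call:
{"api": "jog_arm", "payload": {"commands": [[0, 0, -0.2, 0], [0, 0, -0.2, 0], [0, 0, 0, 0], [0, 0, 0, -2], [0, 0, -0.1, -3], [0, 0, -0.1, -3], [0, 0, -0.1, -3], [0, 0, -0.1, -3], [0, 0, 0, 0], [0, 0, 0, 0]]}}

```text
clock: 16.78
tool_pos: [0.5225, 0.15, 0.1491]
orientation: [-180.0, -0.1, -7.1]
force: [-1.1, 0.0, 8.0]
opening: 0.0236
```

```bash
python3 -c "
from plant import *
o=get_obs();print(o['clock'],o['tool_pos'],o['orientation'],o['force'],o['moment'])"; python3 look.py bl5.png
```

```text
16.7833 [0.52251364 0.15004666 0.1490817 ] [-1.79956280e+02 -8.26311591e-02 -7.14311107e+00] [-1.12307025  0.04926884  7.97211782] [0.00583108 0.75774099 0.01545969]
16.8333 [0.52247122 0.15003889 0.14906805] [-1.79957493e+02 -8.01835554e-02 -7.12550443e+00] [-1.82208639 -0.80176369  7.6765089 ] [0.03998604 0.78173336 0.03975124]
```

View pics/bl5.png

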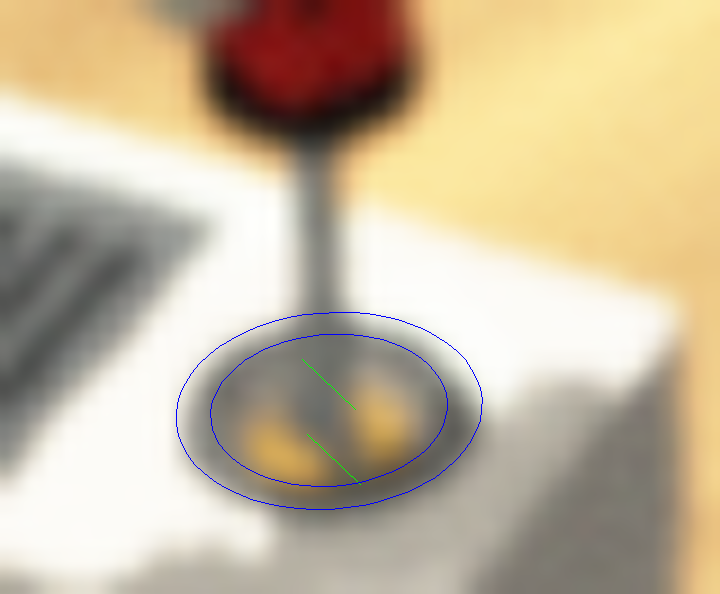

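Call:
{"api": "jog_arm", "payload": {"commands": [[0, 0, -0.1, -3], [0, 0, -0.17, -5], [0, 0, -0.17, -5], [0, 0, -0.17, -5], [0, 0, -0.17, -5], [0, 0, -0.17, -5], [0, 0, -0.1, -3], [0, 0, 0, 0], [0, 0, 0, 0], [0, 0, 0, 0]]}}

```text
clock: 17.67
tool_pos: [0.5227, 0.1504, 0.1481]
orientation: [-179.9, -0.0, -38.1]
force: [-1.7, 1.4, 6.3]
opening: 0.024
```

```bash
python3 -c "
from plant import *
o=get_obs();print(o['clock'],o['tool_pos'],o['orientation'],o['force'],o['moment'])"; python3 look.py bl6.png
```

```text
17.6667 [0.52266526 0.15036228 0.14807655] [-1.79879893e+02 -4.70103237e-02 -3.81230916e+01] [-1.73626524  1.42178336  6.320177  ] [0.44821742 0.69430314 0.08056003]
17.7167 [0.52266244 0.15035452 0.14805023] [-1.79879944e+02 -4.58766827e-02 -3.81226527e+01] [-1.13973498  1.41675047  7.38582503] [0.44927155 0.63171003 0.02324426]
```

View pics/bl6.png

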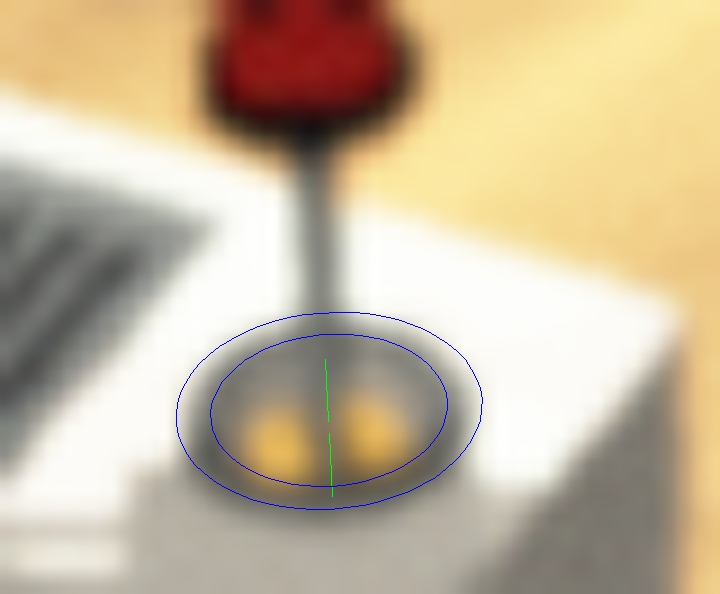

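Call:
{"api": "jog_arm", "payload": {"commands": [[0.2, 0.2, -0.15, -3], [0.1, 0.1, -0.19, -5], [0, 0, -0.18, -5], [0, 0, -0.18, -5], [0, 0, -0.18, -5], [0, 0, -0.18, -5], [0, 0, -0.18, -5], [0, 0, -0.18, -5], [0, 0, -0.1, -3], [0, 0, 0, 0]]}}

```text
clock: 18.55
tool_pos: [0.5231, 0.1508, 0.1466]
orientation: [-179.9, 0.0, -79.3]
force: [-0.1, 0.5, 6.7]
opening: 0.0243
```

```bash
python3 -c "
from plant import *
o=get_obs();print(o['clock'],o['tool_pos'],o['orientation'],o['force'],o['moment'])"; python3 look.py bl7.png
```

```text
18.55 [0.52314408 0.15075443 0.14661662] [-1.79857949e+02  4.58782713e-02 -7.93150530e+01] [-0.14708875  0.53985408  6.7130802 ] [0.51695043 0.45067328 0.00211689]
18.6 [0.5231478  0.15073634 0.14663449] [-1.79856637e+02  4.77843567e-02 -7.91713669e+01] [-1.09501955  0.49577661  7.02782982] [0.5188552  0.48347828 0.03889938]
```

View pics/bl7.png

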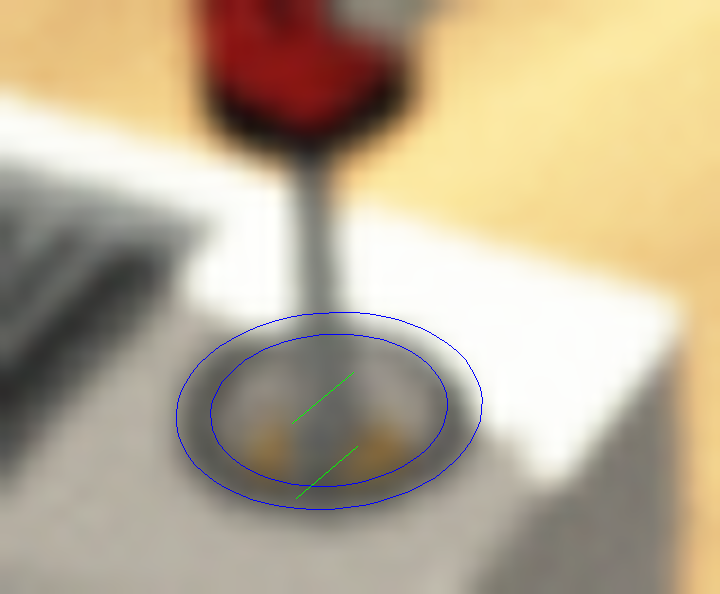

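Call:
{"api": "jog_arm", "payload": {"commands": [[0, 0, -0.12, -3], [0, 0, -0.19, -5], [0, 0, -0.18, -5], [0, 0, -0.18, -5], [0, 0, -0.18, -5], [0, 0, -0.18, -5], [0, 0, -0.18, -5], [0, 0, -0.18, -5], [0, 0, -0.1, -3], [0, 0, 0, 0]]}}

```text
clock: 19.43
tool_pos: [0.5237, 0.1508, 0.1457]
orientation: [-179.9, 0.2, -120.3]
force: [-0.4, 0.8, 9.6]
opening: 0.0242
```

```bash
python3 -c "
from plant import *
o=get_obs();print(o['clock'],o['tool_pos'],o['orientation'],o['force'],o['moment'],o['joint_pos'])"
```

```text
19.4333 [0.52367736 0.15077415 0.14572656] [-1.79869965e+02  1.65637208e-01 -1.20299201e+02] [-0.40762274  0.75495585  9.5627191 ] [0.25849945 0.29273094 0.0540577 ] [ 3.67097872e+01  1.21766316e+01 -2.24282391e+01  6.69989636e-02
 -5.51918777e+01 -6.70473240e+01]
```

```bash
python3 look.py bl8.png
```

```text
19.4833 [0.52367164 0.15076794 0.14574174] [-1.79869673e+02  1.65476595e-01 -1.20152496e+02] [-0.25412897  0.46906033 11.23688215] [0.25597158 0.28789149 0.06812001]
```

View pics/bl8.png

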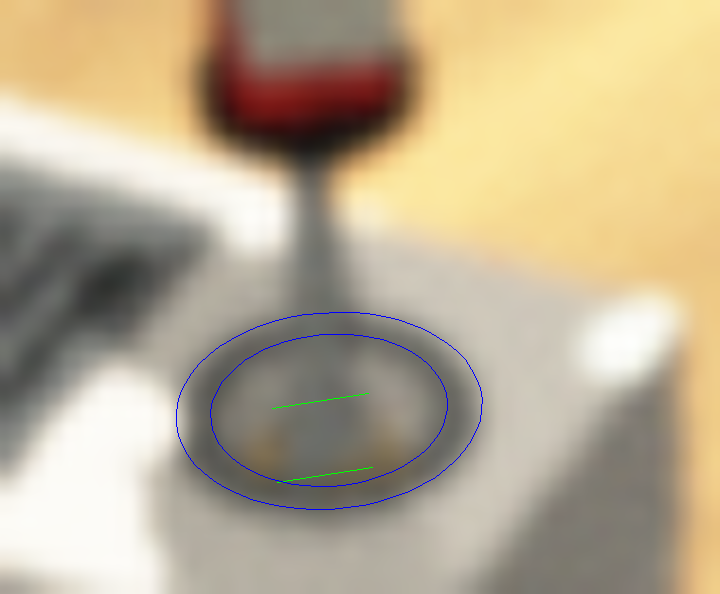

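Call:
{"api": "jog_arm", "payload": {"commands": [[0, 0, 0, -1], [0, 0, 0, -1], [0, 0, 0, -1], [0, 0, 0, -1], [0, 0, 0, 0], [0, 0, 0, 0], [0, 0, 0, 0], [0, 0, 0, 0], [0, 0, 0, 0], [0, 0, 0, 0]]}}

```text
clock: 20.32
tool_pos: [0.5237, 0.1507, 0.1457]
orientation: [-179.9, 0.2, -124.1]
force: [-0.5, 0.7, 10.5]
opening: 0.024
```

```bash
python3 -c "
from plant import *
import numpy as np
for i in range(4):
  o=get_obs();print(o['clock'],o['tool_pos'],o['orientation'],o['force'],o['moment']);snapshot('side')"
```

```text
20.3167 [0.52370783 0.15074207 0.14573476] [-1.79878043e+02  1.75614950e-01 -1.24099200e+02] [-0.48948723  0.70403376 10.45353417] [0.08225765 0.14815241 0.05783895]
20.3667 [0.52373543 0.15075769 0.14575659] [-1.79875917e+02  1.78973333e-01 -1.24098577e+02] [-0.20450921  0.39187494  9.44474244] [0.15069625 0.22607367 0.02734761]
20.4167 [0.5237094  0.15073719 0.14573475] [-1.79878269e+02  1.76500556e-01 -1.24102367e+02] [-0.14179531  0.43200689  9.87718489] [0.13586933 0.21204268 0.02511091]
20.4667 [0.52371993 0.15071638 0.14573166] [-1.79876134e+02  1.73138684e-01 -1.24095609e+02] [0.2356439  0.07570328 9.54665138] [0.15261501 0.23299539 0.02723564]
```

Call:
{"api": "jog_arm", "payload": {"commands": [[0, 0, 0, -1], [0, 0, 0, -1], [0, 0, 0, -1], [0, 0, 0, -1], [0, 0, 0, -1], [0, 0, 0, -1], [0, 0, 0, -1], [0, 0, 0, -1], [0, 0, 0, 0], [0, 0, 0, 0]]}}

```text
clock: 21.35
tool_pos: [0.5238, 0.1507, 0.1457]
orientation: [-179.9, 0.2, -132.1]
force: [-0.8, 0.7, 9.0]
opening: 0.024
```

```bash
python3 -c "
from plant import *
import numpy as np
for i in range(3):
  o=get_obs();print(o['clock'],o['tool_pos'],o['orientation'],o['force'],o['moment']);snapshot('side')"
```

```text
21.35 [0.52375455 0.15071478 0.14572905] [-179.89882958    0.19228471 -132.10328058] [-0.83327255  0.67715657  8.98368641] [0.07359097 0.0221017  0.0259635 ]
21.4 [0.52374679 0.15070387 0.14572849] [-179.898024      0.19097093 -132.09663385] [0.05724668 0.68288946 9.89425721] [0.03243475 0.07338737 0.06687593]
21.45 [0.52375873 0.15071331 0.1457453 ] [-179.89727068    0.19021694 -132.09566894] [-0.10546696 -0.23389566  9.89684585] [0.01964049 0.12275998 0.04819998]
```

Call:
{"api": "jog_arm", "payload": {"commands": [[0, 0, 2, 0], [0, 0, 5, 0], [0, 0, 8, 0], [0, 0, 10, 0], [0, 0, 10, 0], [0, 0, 10, 0], [0, 0, 8, 0], [0, 0, 2, 0], [0, 0, 0, 0], [0, 0, 0, 0]]}}

```text
clock: 22.33
tool_pos: [0.522, 0.15, 0.1991]
orientation: [180.0, 0.0, -132.2]
force: [-0.7, 0.0, -0.2]
opening: 0.024
```

```bash
sed -i 's/u0,v0,k=260,222,18/u0,v0,k=260,200,13/; s/v0+33,u0:u0+40/v0+58,u0:u0+45/' look.py; python3 look.py bl9.png;python3 - <<'E'
from h import *
s=snapshot("top");cv2.imwrite("pics/top9.png",s["image"][:,:,::-1])
E
```

```text
22.3833 [0.52184948 0.14993678 0.1987805 ] [ 1.79979149e+02 -3.29800214e-02 -1.32150174e+02] [ 0.25610792  0.63151256 -1.47951833] [-0.0012201   0.0565137   0.01577303]
```

View pics/bl9.png

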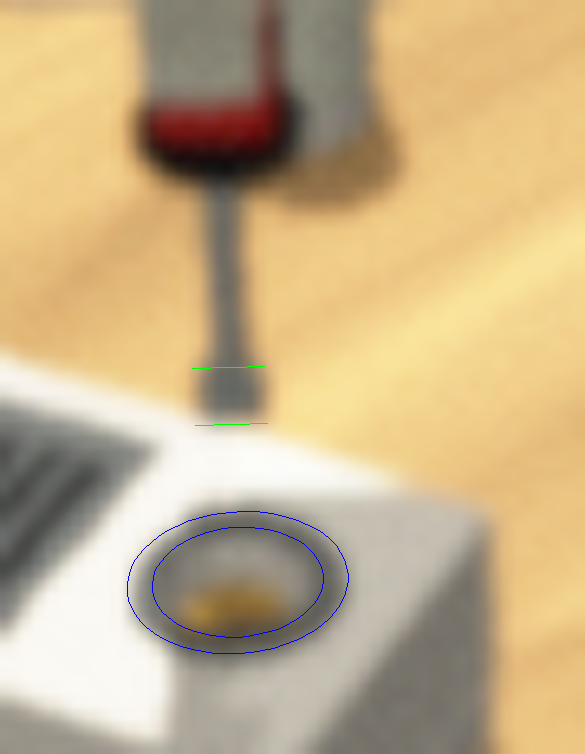

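View pics/top9.png

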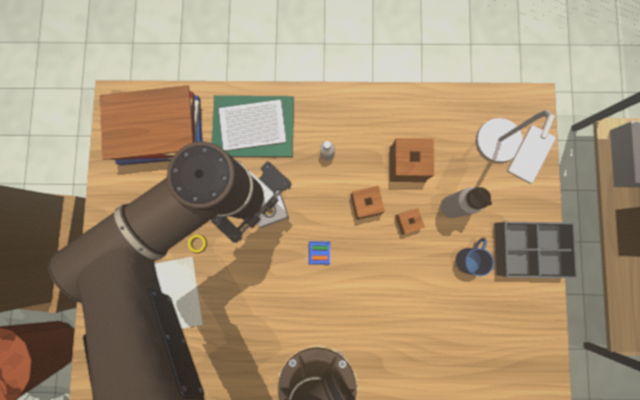

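```bash
python3 - <<'E'
from h import *
s=snapshot("top"); crop(s,255,196,30,28,20,"t9.png")
E
```

```text
(no output)
```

View pics/t9.png

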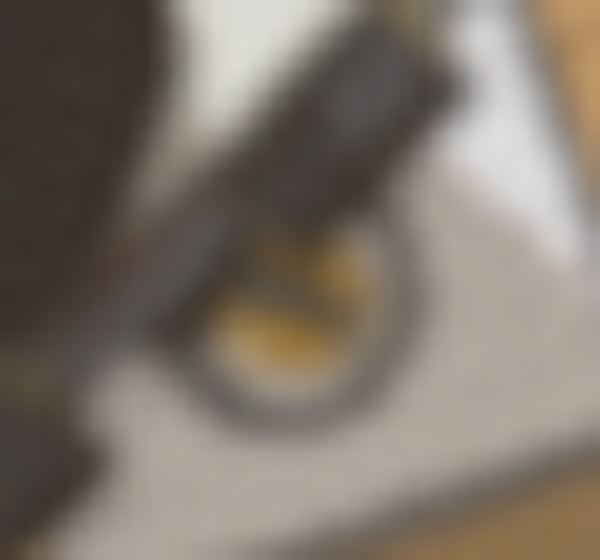

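Call:
{"api": "jog_arm", "payload": {"commands": [[0, 10, 5, 0], [0, 20, 5, 0], [0, 25, 5, 0], [0, 25, 5, 0], [0, 15, 0, 0], [0, 5, 0, 0], [0, 0, 0, 0], [0, 0, 0, 0], [0, 0, 0, 0], [0, 0, 0, 0]]}}

```text
clock: 23.32
tool_pos: [0.5221, 0.2492, 0.2191]
orientation: [180.0, -0.0, -132.2]
force: [0.3, -0.2, -1.1]
opening: 0.0239
```

```bash
python3 - <<'E'
from h import *
s=snapshot("top"); crop(s,255,196,30,28,20,"t10.png")
ims=[snapshot("top")["image"][196:224,255:285,::-1].astype(np.float32) for _ in range(4)]
cv2.imwrite("pics/t10.png",cv2.resize(np.mean(ims,0).astype(np.uint8),None,fx=20,fy=20,interpolation=cv2.INTER_CUBIC))
s=snapshot("side"); crop(s,220,160,100,110,5,"s10.png")
E
```

```text
(no output)
```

View pics/t10.png

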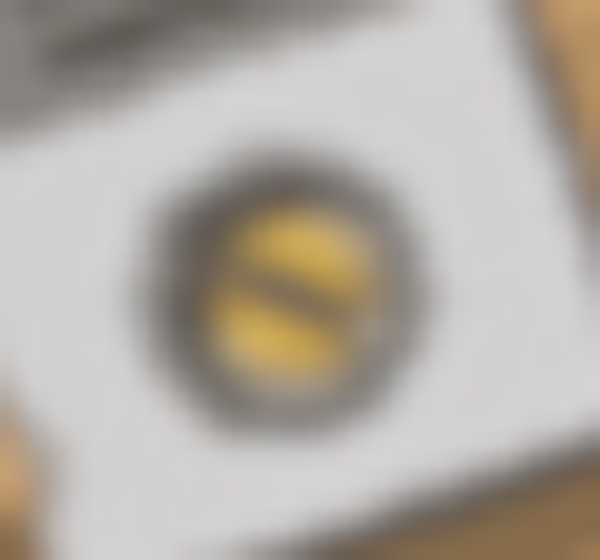

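View pics/s10.png

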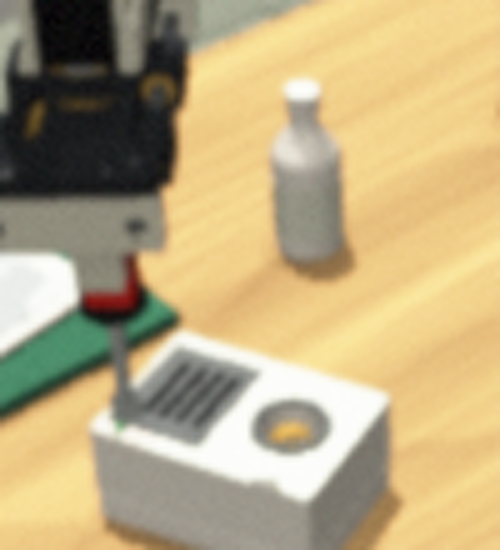

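```bash
python3 - <<'E'
from h import *
from scipy.optimize import least_squares
s=snapshot("top"); 
cur=np.mean([snapshot("top")["image"].astype(float) for _ in range(4)],0)
old=cv2.imread("pics/top0.png")[:,:,::-1].astype(float)
for nm,im,z in(("old",old,.060),("new",cur,.0555)):
    # rectify onto plane z, 0.25mm grid
    g=np.arange(-.014,.014,.00025); X,Y=np.meshgrid(g,g,indexing="ij")
    for cz in(z,):
        uv=proj(s,np.c_[.5223+X.ravel(),.1504+Y.ravel(),np.full(X.size,cz)]).astype(np.float32)
        r=cv2.remap(im.astype(np.float32),uv[:,0].reshape(X.shape),uv[:,1].reshape(X.shape),cv2.INTER_CUBIC)
        val=r[...,0]  # red channel, gold bright vs slot dark
        def f(p):
            a,off,bx,c,w,gx,gy=p
            n=-np.sin(a)*X+np.cos(a)*Y-off
            m=c-bx*np.exp(-(n/w)**2)+gx*X+gy*Y
            return ((m-val)*(np.hypot(X,Y)<.0085)).ravel()
        best=min((least_squares(f,[a0,0,60,180,.003,0,0],x_scale=[.1,.001,10,10,.001,1000,1000]) for a0 in np.radians([0,30,60,90,120,150])),key=lambda q:q.cost)
        print(nm,np.degrees(best.x[0])%180,best.x.round(4),np.sqrt(2*best.cost/X.size))
E
```

```text
old 13.570742025049196 [2.369000e-01 3.000000e-04 4.998370e+01 1.807750e+02 4.600000e-03
 8.050084e+02 5.801772e+02] 1.3864968518447292
new 68.33075313547805 [ 1.192600e+00 -9.000000e-04  7.450070e+01  2.076300e+02  4.700000e-03
  3.527223e+02 -7.146080e+01] 1.8768918129528698
```

Call:
{"api": "jog_arm", "payload": {"commands": [[-1.3, -10, 0, 4], [0, -25, 0, 5], [0, -30, -4, 5], [0, -25, -10, 5], [0, -9.9, -10, 0], [0, 0, -10, 0], [0, 0, -10, 0], [0, 0, -7, 0], [0, 0, -4, 0], [0, 0, 0, 0]]}}

```text
clock: 24.7
tool_pos: [0.5204, 0.1507, 0.1629]
orientation: [179.9, -0.1, -113.1]
force: [0.3, -0.1, -0.7]
opening: 0.0239
```

```bash
python3 -c "
from plant import *
for i in range(2):
  o=get_obs();print(o['clock'],o['tool_pos'],o['orientation'],o['force'],o['moment']);snapshot('side')"
```

```text
24.7 [0.52043687 0.15065401 0.1629177 ] [ 1.79935107e+02 -9.52547616e-02 -1.13124732e+02] [ 0.32750239 -0.14878428 -0.66462682] [0.02865557 0.04950787 0.06505996]
24.75 [0.52078109 0.15076113 0.16367361] [ 1.79973802e+02 -5.59499242e-02 -1.13107405e+02] [-0.86815468  1.09217316 -0.57883281] [0.05188146 0.06553918 0.04744067]
```

Call:
{"api": "jog_arm", "payload": {"commands": [[0, -1.2, -3, 0], [0, 0, -3, 0], [0, 0, -2, 0], [0, 0, -2, 0], [0, 0, -1, 0], [0, 0, -1, 0], [0, 0, -0.7, 0], [0, 0, 0, 0], [0, 0, 0, 0], [0, 0, 0, 0]]}}

```text
clock: 25.63
tool_pos: [0.5209, 0.149, 0.1516]
orientation: [-180.0, 0.0, -113.1]
force: [-0.0, -1.1, -0.0]
opening: 0.0237
```

Call:
{"api": "jog_arm", "payload": {"commands": [[0, 0, -0.3, 0], [0, 0, -0.3, 0], [0, 0, -0.3, 0], [0, 0, -0.3, 0], [0, 0, -0.3, 0], [0, 0, -0.3, 0], [0, 0, 0, 0], [0, 0, 0, 0], [0, 0, 0, 0], [0, 0, 0, 0]]}}

```text
clock: 26.47
tool_pos: [0.5209, 0.149, 0.1497]
orientation: [-180.0, 0.0, -113.1]
force: [-0.3, 0.0, -0.2]
opening: 0.0238
```

Call:
{"api": "jog_arm", "payload": {"commands": [[0, 0, -0.3, 0], [0, 0, -0.3, 0], [0, 0, -0.3, 0], [0, 0, -0.3, 0], [0, 0, -0.3, 0], [0, 0, 0, 0], [0, 0, 0, 0], [0, 0, 0, 0], [0, 0, 0, 0], [0, 0, 0, 0]]}}

```text
clock: 27.3
tool_pos: [0.5209, 0.149, 0.1482]
orientation: [180.0, -0.0, -113.1]
force: [0.1, -0.4, -0.3]
opening: 0.0232
```

Call:
{"api": "jog_arm", "payload": {"commands": [[0, 0, -0.2, 0], [0, 0, -0.2, 0], [0, 0, -0.2, 0], [0, 0, -0.2, 0], [0, 0, 0, 0], [0, 0, 0, 0], [0, 0, 0, 0], [0, 0, 0, 0], [0, 0, 0, 0], [0, 0, 0, 0]]}}

```text
clock: 28.13
tool_pos: [0.5209, 0.149, 0.1474]
orientation: [-180.0, 0.0, -113.1]
force: [-0.6, -0.8, -1.1]
opening: 0.0236
```

Call:
{"api": "jog_arm", "payload": {"commands": [[0.4, 0.2, -0.2, 0], [0, 0, -0.2, 0], [0, 0, -0.2, 0], [0, 0, -0.2, 0], [0, 0, -0.2, 0], [0, 0, 0, 0], [0, 0, 0, 0], [0, 0, 0, 0], [0, 0, 0, 0], [0, 0, 0, 0]]}}

```text
clock: 28.97
tool_pos: [0.5214, 0.1492, 0.1465]
orientation: [-180.0, 0.0, -113.1]
force: [0.7, -0.4, 0.4]
opening: 0.0241
```

Call:
{"api": "jog_arm", "payload": {"commands": [[0, 0, -0.2, 0], [0, 0, -0.2, 0], [0, 0, -0.2, 0], [0, 0, 0, 0], [0, 0, 0, 0], [0, 0, 0, 0], [0, 0, 0, 0], [0, 0, 0, 0], [0, 0, 0, 0], [0, 0, 0, 0]]}}

```text
clock: 29.8
tool_pos: [0.5215, 0.1492, 0.1459]
orientation: [-180.0, 0.0, -113.1]
force: [2.6, -0.6, 2.7]
opening: 0.0242
```

```bash
python3 -c "
from plant import *
import numpy as np
L=[]
for i in range(3):
  o=get_obs();L.append(np.r_[o['force'],o['moment']]);print(o['clock'],o['tool_pos'],o['orientation']);snapshot('side')
print(np.mean(L,0).round(3))"
```

```text
29.8 [0.52148946 0.1492064  0.1459424 ] [-1.79979891e+02  1.51163196e-02 -1.13137860e+02]
29.85 [0.5214727  0.14920471 0.14594099] [-1.79980012e+02  1.43059214e-02 -1.13136778e+02]
29.9 [0.52148921 0.14923601 0.14594785] [-1.79980173e+02  1.77315429e-02 -1.13138367e+02]
[ 2.469e+00 -1.260e-01  2.254e+00 -3.500e-01 -1.033e+00 -2.000e-03]
```

Call:
{"api": "jog_arm", "payload": {"commands": [[0.3, -0.1, -0.2, 0], [0.3, -0.1, -0.2, 0], [0, 0, -0.2, 0], [0, 0, -0.2, 0], [0, 0, 0, 0], [0, 0, 0, 0], [0, 0, 0, 0], [0, 0, 0, 0], [0, 0, 0, 0], [0, 0, 0, 0]]}}

```text
clock: 30.78
tool_pos: [0.5218, 0.1491, 0.1457]
orientation: [-180.0, 0.0, -113.1]
force: [-1.6, -0.8, 9.6]
opening: 0.0241
```

```bash
cat > f.py <<'E'
from plant import *
import numpy as np
L=[]
for i in range(4):
  o=get_obs();L.append(np.r_[o['force'],o['moment']]);snapshot('side')
print(o['clock'],o['tool_pos'].round(5),o['orientation'].round(2))
print(np.mean(L,0).round(3))
E
python3 f.py
```

```text
30.9333 [0.5218  0.14908 0.14573] [-1.7999e+02  2.0000e-02 -1.1313e+02]
[-1.173 -0.605  9.342 -0.077  0.519  0.01 ]
```

Call:
{"api": "jog_arm", "payload": {"commands": [[0, 0, -0.1, 0], [0, 0, -0.1, -1], [0, 0, -0.04, -1], [0, 0, -0.04, -1], [0, 0, -0.04, -1], [0, 0, -0.04, -1], [0, 0, -0.04, -1], [0, 0, 0, 0], [0, 0, 0, 0], [0, 0, 0, 0]]}}

```text
clock: 31.82
tool_pos: [0.5221, 0.1491, 0.1457]
orientation: [-180.0, 0.0, -119.1]
force: [-1.1, -0.4, 10.4]
opening: 0.0236
```

```bash
python3 f.py
```

```text
31.9667 [0.52215 0.14907 0.14567] [-1.7996e+02  4.0000e-02 -1.1912e+02]
[-0.554 -0.934 10.211 -0.294  0.386  0.027]
```

Call:
{"api": "jog_arm", "payload": {"commands": [[0, 0, 4, 0], [0, 0, 10, 0], [0, 0, 15, 0], [0, 10, 20, 0], [0, 25, 10, 0], [0, 35, 0, 0], [0, 25, 0, 0], [0, 5, 0, 0], [0, 0, 0, 0], [0, 0, 0, 0]]}}

```text
clock: 32.85
tool_pos: [0.5211, 0.2487, 0.2032]
orientation: [179.9, -0.1, -119.1]
force: [-0.3, -0.1, -1.4]
opening: 0.0243
```

```bash
cat > slot.py <<'E'
from h import *
from scipy.optimize import least_squares
ims=[snapshot("top") for _ in range(4)]; s=ims[0]; im=np.mean([i["image"].astype(float) for i in ims],0)
g=np.arange(-.014,.014,.00025); X,Y=np.meshgrid(g,g,indexing="ij")
for z in(.056,.052):
    uv=proj(s,np.c_[.5223+X.ravel(),.1504+Y.ravel(),np.full(X.size,z)]).astype(np.float32)
    val=cv2.remap(im.astype(np.float32),uv[:,0].reshape(X.shape),uv[:,1].reshape(X.shape),cv2.INTER_CUBIC)[...,0]
    def f(p):
        a,off,bx,c,w,gx,gy=p
        n=-np.sin(a)*X+np.cos(a)*Y-off
        return ((c-bx*np.exp(-(n/w)**2)+gx*X+gy*Y-val)*(np.hypot(X,Y)<.0085)).ravel()
    b=min((least_squares(f,[a0,0,60,180,.003,0,0],x_scale=[.1,.001,10,10,.001,1000,1000]) for a0 in np.radians([0,30,60,90,120,150])),key=lambda q:q.cost)
    print("slot yaw",np.degrees(b.x[0])%180-180,"off mm",b.x[1]*1e3)
cv2.imwrite("pics/t11.png",cv2.resize(im[196:224,255:285,::-1].astype(np.uint8),None,fx=20,fy=20,interpolation=cv2.INTER_CUBIC))
sd=[snapshot("side") for _ in range(4)]; s=sd[0]; im=np.mean([i["image"].astype(float) for i in sd],0).astype(np.uint8)[...,::-1]
o=get_obs(); t=o["tool_pos"]; print(o["clock"],t,o["orientation"])
u,v=proj(s,t+[0,0,-.0928])[0].astype(int); u0,v0,k=u-15,v-32,16
im=np.ascontiguousarray(cv2.resize(im[v0:v0+37,u0:u0+30],None,fx=k,fy=k,interpolation=cv2.INTER_CUBIC))
a=np.radians(o["orientation"][2]); d=np.array([np.cos(a),np.sin(a),0])*.007
for zz in(-.0928,-.0788,-.0248):
    p=((proj(s,[t+[0,0,zz]-d,t+[0,0,zz]+d])+.5-[u0,v0])*k).astype(int); cv2.line(im,tuple(map(int,p[0])),tuple(map(int,p[1])),(0,255,0),1)
cv2.imwrite("pics/s11.png",im)
E
python3 slot.py
```

```text
slot yaw -111.41021283213625 off mm -0.9151376269215045
slot yaw -111.68460896122636 off mm -0.9975367618705613
33.25 [0.52195713 0.24843291 0.20374072] [-1.79998080e+02  8.65066494e-03 -1.19185638e+02]
```

View pics/t11.png

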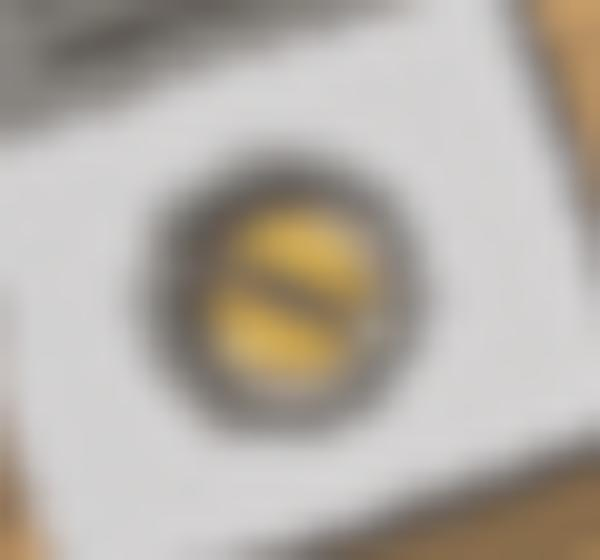

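View pics/s11.png

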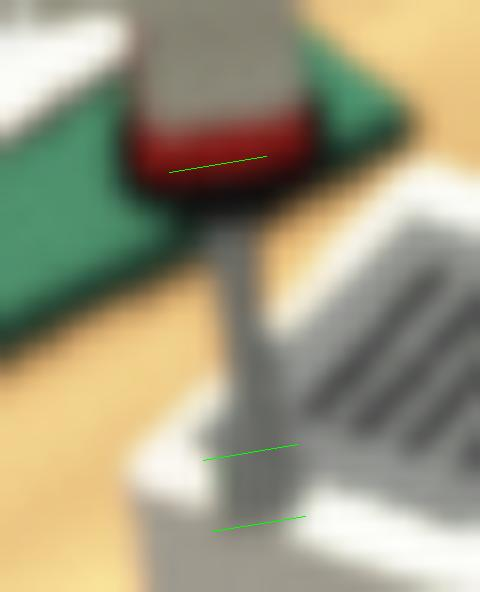

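```bash
cat > wire.py <<'E'
from h import *
import sys
s=snapshot("side"); o=get_obs(); t=o["tool_pos"]
u,v=proj(s,t+[0,0,-.05])[0].astype(int); u0,v0,k=u-15,v-18,16
im=np.ascontiguousarray(cv2.resize(s["image"][v0:v0+37,u0:u0+30,::-1],None,fx=k,fy=k,interpolation=cv2.INTER_CUBIC))
raw=im.copy()
def D(P,c):
    p=((proj(s,P)+.5-[u0,v0])*k).astype(np.int32); cv2.polylines(im,[p.reshape(-1,1,2)],False,c,1)
a=np.radians(o["orientation"][2]); ex=np.array([np.cos(a),np.sin(a),0]); ey=np.array([-np.sin(a),np.cos(a),0])
th=np.linspace(0,2*np.pi,40)
b=t+[0,0,-.0932]
for z in(.068,.074): D(b+[0,0,z]+.016*(np.cos(th)[:,None]*ex+np.sin(th)[:,None]*ey),(0,255,0))
for z in(0,.014): D([b+[0,0,z]+.007*i*ex+.0015*j*ey for i,j in((1,1),(1,-1),(-1,-1),(-1,1),(1,1))],(0,255,0))
for sg in(1,-1): D([t+sg*.012*ey+i*.0095*ex for i in(-1,1)],(255,0,0))
cv2.imwrite("pics/"+sys.argv[1],np.hstack([raw,im])[:590,:960] if 0 else cv2.resize(np.hstack([raw,im]),None,fx=.8,fy=.8))
E
python3 wire.py w1.png
```

```text
(no output)
```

View pics/w1.png

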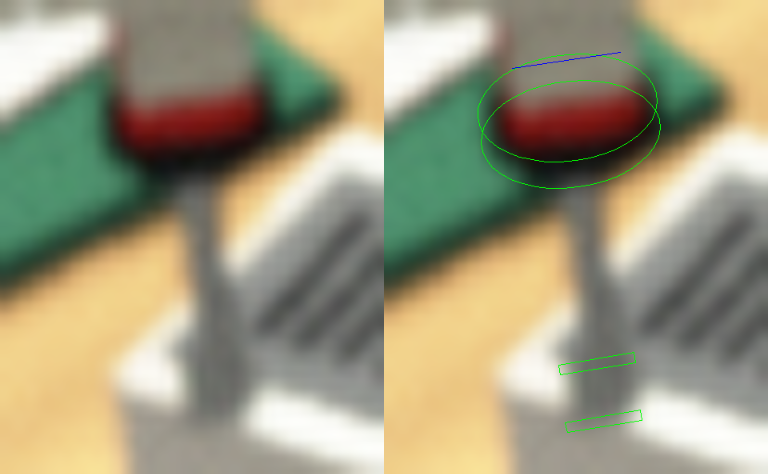

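```bash
python3 - <<'E'
from h import *
s=snapshot("side")
th=np.linspace(0,2*np.pi,200)
def col(t,u0,v0,k):
    b=np.array(t)+[0,0,-.0932]
    p=(proj(s,b+[0,0,.068]+.016*np.c_[np.cos(th),np.sin(th),0*th])+.5-[u0,v0])*k
    q=(proj(s,b)+.5-[u0,v0])*k
    return p[:,1].max(),p[:,0].min(),p[:,0].max(),q
print("bl",col([.52325,.14266,.21676],255,190,14))
print("bl3",col([.5219,.1491,.1596],260,222,18))
print("bl4",col([.5219,.1491,.1501],260,222,18))
print("bl6",col([.52266,.15035,.14805],260,222,18))
print("bl7",col([.52315,.15074,.14663],260,222,18))
print("bl8",col([.52367,.15077,.14574],260,222,18))
print("bl9",col([.5219,.1499,.1988],260,200,13))
E
```

```text
bl (np.float64(242.57663293663398), np.float64(231.55391694870912), np.float64(415.6623540582938), array([[341.00777592, 499.66943988]]))
bl3 (np.float64(98.85099821607173), np.float64(200.38025240089576), np.float64(431.02297294340804), array([[337.87135852, 404.3725708 ]]))
bl4 (np.float64(153.29575286102335), np.float64(204.130714861637), np.float64(433.62302177135825), array([[340.8307789 , 454.84482198]]))
bl6 (np.float64(166.41773554762858), np.float64(194.53129375112326), np.float64(423.8607591594073), array([[331.46516509, 467.12837493]]))
bl7 (np.float64(174.12811583723845), np.float64(190.70219443625774), np.float64(419.8583194202905), array([[327.66655869, 474.25332152]]))
bl8 (np.float64(177.59903344456438), np.float64(188.53100419940608), np.float64(417.5252693685816), array([[325.47581254, 477.353535  ]]))
bl9 (np.float64(192.6098172458103), np.float64(129.94628353550064), np.float64(300.12305805319943), array([[231.83646187, 425.62023494]]))
```

```bash
python3 - <<'E'
import cv2,numpy as np
for n in("bl3","bl4","bl5","bl6","bl7","bl8"):
    im=cv2.imread(f"pics/{n}.png").astype(float)
    # collar lower edge: gray along columns 300..320 (near shaft), and side columns
    for c in(265,365):
        col=im[:200,c-8:c+8].mean((1,2)); i=col.argmin(); half=(col[i]+col[i:i+70].max())/2
        j=i+np.argmax(col[i:]>half); print(n,c,"min",i,"edge",j,end=" ; ")
    print()
E
```

```text
bl3 265 min 51 edge 82 ; bl3 365 min 39 edge 74 ; 
bl4 265 min 96 edge 136 ; bl4 365 min 94 edge 130 ; 
bl5 265 min 110 edge 147 ; bl5 365 min 96 edge 134 ; 
bl6 265 min 115 edge 154 ; bl6 365 min 108 edge 140 ; 
bl7 265 min 126 edge 162 ; bl7 365 min 109 edge 146 ; 
bl8 265 min 130 edge 164 ; bl8 365 min 115 edge 152 ;
```

```bash
python3 - <<'E'
from h import *
L=[snapshot("side") for _ in range(3)]; s=L[0]; im=np.mean([i["image"].astype(float) for i in L],0).astype(np.uint8)[...,::-1]
u0,v0,k=268,236,30
c=np.ascontiguousarray(cv2.resize(im[v0:v0+18,u0:u0+22],None,fx=k,fy=k,interpolation=cv2.INTER_CUBIC))
cv2.imwrite("pics/s12.png",c)
for z in(.058,.056,.054,.052):
    for yaw in(-111.5,-128.6):
        a=np.radians(yaw); d=.01*np.array([np.cos(a),np.sin(a),0]); p=(proj(s,[np.array([.5223,.1504,z])-d,np.array([.5223,.1504,z])+d])+.5-[u0,v0])*k
        print(z,yaw,p.round(0).tolist())
E
```

```text
0.058 -111.5 [[203.0, 362.0], [422.0, 304.0]]
0.058 -128.6 [[197.0, 340.0], [428.0, 326.0]]
0.056 -111.5 [[204.0, 380.0], [423.0, 322.0]]
0.056 -128.6 [[199.0, 358.0], [429.0, 343.0]]
0.054 -111.5 [[206.0, 397.0], [424.0, 339.0]]
0.054 -128.6 [[200.0, 375.0], [430.0, 361.0]]
0.052 -111.5 [[207.0, 415.0], [425.0, 357.0]]
0.052 -128.6 [[201.0, 393.0], [431.0, 379.0]]
```

View pics/s12.png

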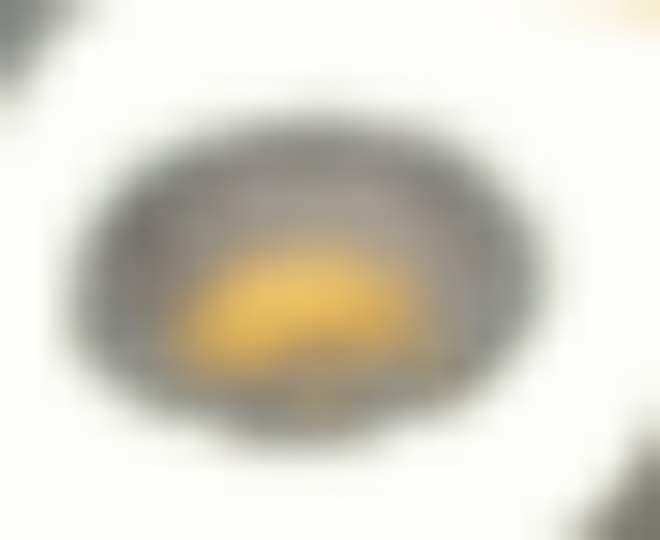

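Call:
{"api": "jog_arm", "payload": {"commands": [[1.2, -15, 0, 4], [0, -30, 0, 3], [0, -30, 0, 0], [0, -18, -5, 0], [0, -5.4, -10, 0], [0, 0, -10, 0], [0, 0, -8, 0], [0, 0, -5, 0], [0, 0, -3, 0], [0, 0, 0, 0]]}}

```text
clock: 34.33
tool_pos: [0.5227, 0.1511, 0.1615]
orientation: [179.9, -0.1, -112.1]
force: [-0.2, -0.4, -0.8]
opening: 0.0238
```

Call:
{"api": "jog_arm", "payload": {"commands": [[0, 0, -4, 0], [0, 0, -3, 0], [0, 0, -2, 0], [0, 0, -1.5, 0], [0, 0, -1, 0], [0, 0, 0, 0], [0, 0, 0, 0], [0, 0, 0, 0], [0, 0, 0, 0], [0, 0, 0, 0]]}}

```text
clock: 35.17
tool_pos: [0.5231, 0.1505, 0.1512]
orientation: [-180.0, 0.0, -112.1]
force: [0.5, 0.9, -0.5]
opening: 0.0238
```

Call:
{"api": "jog_arm", "payload": {"commands": [[0, 0, -1.5, 0], [0, 0, -1, 0], [0, 0, -0.8, 0], [0, 0, -0.5, 0], [0, 0, -0.5, 0], [0, 0, -0.3, 0], [0, 0, -0.2, 0], [0, 0, 0, 0], [0, 0, 0, 0], [0, 0, 0, 0]]}}

```text
clock: 36.0
tool_pos: [0.5231, 0.1506, 0.1463]
orientation: [-180.0, 0.0, -112.1]
force: [0.4, -0.1, -1.2]
opening: 0.0235
```

Call:
{"api": "jog_arm", "payload": {"commands": [[0, 0, -0.2, 0], [0, 0, -0.2, 0], [0, 0, -0.2, 0], [0, 0, -0.2, 0], [0, 0, 0, 0], [0, 0, 0, 0], [0, 0, 0, 0], [0, 0, 0, 0], [0, 0, 0, 0], [0, 0, 0, 0]]}}

```text
clock: 36.83
tool_pos: [0.5232, 0.1506, 0.1458]
orientation: [-180.0, 0.0, -112.1]
force: [-1.2, 0.1, 5.2]
opening: 0.0238
```

Call:
{"api": "jog_arm", "payload": {"commands": [[0, 0, 0.2, 0], [0.4, -0.2, 0, 0], [0.4, -0.2, 0, 0], [0.4, -0.2, 0, 0], [0.4, -0.2, 0, 0], [0.4, -0.2, 0, 0], [0, 0, 0, 0], [0, 0, 0, 0], [0, 0, 0, 0], [0, 0, 0, 0]]}}

```text
clock: 37.67
tool_pos: [0.5247, 0.1498, 0.1457]
orientation: [180.0, 0.0, -112.1]
force: [-3.4, 1.8, 6.3]
opening: 0.0239
```

```bash
python3 - <<'E'
from plant import *
o=get_obs(); print(o['clock'],o['tool_pos'],o['force'],o['moment'])
E
```

```text
37.6667 [0.52467954 0.14976385 0.14572147] [-3.44931842  1.84414862  6.32873041] [ 0.78642058  1.74946039 -0.01719382]
```

Call:
{"api": "jog_arm", "payload": {"commands": [[0, 0, 0.8, 0], [-1.2, 0.4, 0, 0], [-1.2, 0.4, 0, 0], [-1.2, 0.4, 0, 0], [-0.6, 0.1, -0.2, 0], [0, 0, -0.2, 0], [0, 0, -0.2, 0], [0, 0, -0.2, 0], [0, 0, -0.2, 0], [0, 0, 0, 0]]}}

```text
clock: 38.5
tool_pos: [0.5216, 0.151, 0.1462]
orientation: [-179.9, 0.1, -112.1]
force: [3.0, -2.6, 5.0]
opening: 0.0239
```

```bash
python3 - <<'E'
from plant import *
o=get_obs(); print(o['clock'],o['tool_pos'],o['force'],o['moment'])
E
```

```text
38.5 [0.52162119 0.15095888 0.1461606 ] [ 2.97310293 -2.57759591  5.00581842] [-1.02126048 -1.45564773  0.02919583]
```

Call:
{"api": "jog_arm", "payload": {"commands": [[0.7, -0.3, 0, 0], [0.7, -0.3, 0, 0], [0, 0, -0.2, 0], [0, 0, -0.2, 0], [0, 0, 0, 0], [0, 0, 0, 0], [0, 0, 0, 0], [0, 0, 0, 0], [0, 0, 0, 0], [0, 0, 0, 0]]}}

```text
clock: 39.33
tool_pos: [0.5224, 0.1506, 0.1458]
orientation: [-180.0, 0.0, -112.1]
force: [0.7, -0.9, 8.0]
opening: 0.0242
```

```bash
cat > f1.py <<'E'
from plant import *
import numpy as np
L=[];Z=[]
for i in range(6):
  o=get_obs();L.append(np.r_[o['force'],o['moment']]);Z.append(np.r_[o['tool_pos']*1e3,o['orientation'][2]]);snapshot('side')
print(o['clock'],np.mean(Z,0).round(3)); print(np.mean(L,0).round(3), o['joint_pos'].round(2))
E
python3 f1.py
```

```text
39.5833 [ 522.351  150.556  145.752 -112.134]
[ 0.233 -0.401  8.715 -0.15   0.069 -0.014] [ 3.673e+01  1.216e+01 -2.241e+01 -1.000e-02 -5.539e+01 -5.886e+01]
```

Call:
{"api": "jog_arm", "payload": {"commands": [[0, 0, 0, 1], [0, 0, 0, 1], [0, 0, 0, 1], [0, 0, 0, 1], [0, 0, 0, 1], [0, 0, 0, 1], [0, 0, 0, 0], [0, 0, 0, 0], [0, 0, 0, 0], [0, 0, 0, 0]]}}

```text
clock: 40.47
tool_pos: [0.5226, 0.1505, 0.1457]
orientation: [-180.0, 0.0, -106.1]
force: [0.7, -0.9, 7.9]
opening: 0.0239
```

```bash
python3 f1.py
```

```text
40.7167 [ 522.568  150.547  145.734 -106.134]
[ 1.144e+00 -9.690e-01  8.046e+00 -3.200e-01 -4.010e-01  4.000e-03] [ 36.72  12.17 -22.41  -0.   -55.37 -52.86]
```

Call:
{"api": "jog_arm", "payload": {"commands": [[0, 0, 2, -1], [-0.9, 0.4, 1, -2], [-0.9, 0.4, 0, -3], [0, 0, 0, 0], [0, 0, -0.8, 0], [0, 0, -0.6, 0], [0, 0, -0.4, 0], [0, 0, 0, 0], [0, 0, 0, 0], [0, 0, 0, 0]]}}

```text
clock: 41.6
tool_pos: [0.5202, 0.1512, 0.1474]
orientation: [180.0, 0.0, -112.0]
force: [-3.5, -0.3, 15.4]
opening: 0.024
```

Call:
{"api": "jog_arm", "payload": {"commands": [[0, 0, -0.2, 0], [0, 0, -0.2, 0], [0, 0, -0.2, 0], [0, 0, -0.2, 0], [0, 0, -0.2, 0], [0, 0, -0.2, 0], [0, 0, 0, 0], [0, 0, 0, 0], [0, 0, 0, 0], [0, 0, 0, 0]]}}

```text
clock: 42.43
tool_pos: [0.5204, 0.1512, 0.1471]
orientation: [-180.0, 0.0, -112.0]
force: [-6.7, 0.9, 21.8]
opening: 0.0238
```

Call:
{"api": "jog_arm", "payload": {"commands": [[0, 0, 4, 0], [0, 0, 10, 0], [0, 0, 15, 0], [0, 10, 20, 0], [0, 25, 10, 0], [0, 35, 0, 0], [0, 25, 0, 0], [0, 5, 0, 0], [0, 0, 0, 0], [0, 0, 0, 0]]}}

```text
clock: 43.27
tool_pos: [0.5198, 0.2508, 0.2034]
orientation: [179.9, -0.1, -112.1]
force: [0.2, -0.8, 0.1]
opening: 0.0241
```

```bash
python3 - <<'E'
from h import *
ims=[snapshot("top") for _ in range(3)]; s=ims[0]; im=np.mean([i["image"].astype(float) for i in ims],0).astype(np.float32)
old=cv2.imread("pics/top0.png")[:,:,::-1].astype(np.float32)
np.save("topnow.npy",im)
g=np.arange(-.020,.0201,.0002); X,Y=np.meshgrid(g[::-1],g[::-1],indexing="ij")  # up=+x,left=+y
out=[]
for I,z in((old,.058),(im,.055)):
    uv=proj(s,np.c_[.5223+X.ravel(),.1504+Y.ravel(),np.full(X.size,z)]).astype(np.float32)
    r=cv2.remap(I,uv[:,0].reshape(X.shape),uv[:,1].reshape(X.shape),cv2.INTER_CUBIC).clip(0,255).astype(np.uint8)[...,::-1]
    out.append(cv2.resize(np.ascontiguousarray(r),(400,400)))
cv2.imwrite("pics/rect.png",np.hstack(out))
R=cv2.Rodrigues(s["rvec"])[0]; print("topcam",-R.T@s["tvec"], get_obs()["clock"])
E
python3 slot.py
```

```text
topcam [ 0.42596745 -0.03829224  1.1461896 ] 43.4167
slot yaw -111.71059059974466 off mm -0.8664093172908162
slot yaw -112.14960203243726 off mm -0.9388581511103077
43.8167 [0.52050267 0.25081965 0.20416558] [-1.79999384e+02  3.03131607e-03 -1.12158712e+02]
```

View pics/rect.png

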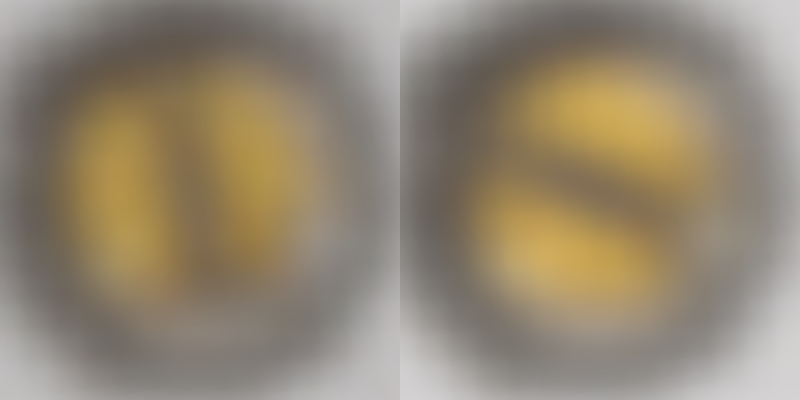

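Call:
{"api": "jog_arm", "payload": {"commands": [[2.5, -15, 0, 0], [0, -30, 0, 0], [0, -30, 0, 0], [0, -18, -5, 0], [0, -6.7, -10, 0], [0, 0, -10, 0], [0, 0, -8, 0], [0, 0, -6, 0], [0, 0, -4, 0], [0, 0, -4, 0]]}}

```text
clock: 44.65
tool_pos: [0.523, 0.1521, 0.1563]
orientation: [180.0, -0.0, -112.1]
force: [0.5, 0.6, -0.8]
opening: 0.024
```

Call:
{"api": "jog_arm", "payload": {"commands": [[0, 0, -4, 0], [0, 0, -2, 0], [0, 0, -1, 0], [0, 0, -1, 0], [0, 0, -1, 0], [0, 0, -0.5, 0], [0, 0, -0.5, 0], [0, 0, 0, 0], [0, 0, 0, 0], [0, 0, 0, 0]]}}

```text
clock: 45.48
tool_pos: [0.523, 0.1513, 0.1472]
orientation: [-180.0, 0.0, -112.1]
force: [-0.4, 0.6, -0.5]
opening: 0.0238
```

Call:
{"api": "jog_arm", "payload": {"commands": [[0.2, -0.2, -0.4, 0], [0.1, -0.1, -0.4, 0], [0, 0, -0.4, 0], [0, 0, -0.2, 0], [0, 0, -0.2, 0], [0, 0, -0.2, 0], [0, 0, -0.2, 0], [0, 0, -0.2, 0], [0, 0, 0, 0], [0, 0, 0, 0]]}}

```text
clock: 46.32
tool_pos: [0.5235, 0.1511, 0.1457]
orientation: [-180.0, 0.0, -112.1]
force: [-3.1, -0.7, 7.7]
opening: 0.0238
```

```bash
cat > g.py <<'E'
from plant import *
o=get_obs(); print(o['clock'],(o['tool_pos']*1e3).round(2),o['orientation'].round(2),o['force'].round(2),o['moment'].round(3),o['tau'].round(3))
E
python3 g.py
```

```text
46.3167 [523.48 151.08 145.7 ] [-1.7996e+02  2.0000e-02 -1.1213e+02] [-3.1  -0.66  7.74] [-0.156  1.186 -0.032] [-1.7400e-01 -3.9704e+01  2.4397e+01  5.6400e+00  9.5300e-01  1.0000e-03]
```

Call:
{"api": "jog_arm", "payload": {"commands": [[0, 0, -0.1, 0], [0, 0, -0.1, -1.5], [0, 0, -0.05, -1.5], [0, 0, -0.05, -1.5], [0, 0, -0.05, -1.5], [0, 0, -0.05, -1.5], [0, 0, -0.05, -1.5], [0, 0, -0.05, -1.5], [0, 0, -0.05, -1.5], [0, 0, -0.05, -1.5]]}}

```text
clock: 47.15
tool_pos: [0.5242, 0.1512, 0.1457]
orientation: [-179.9, 0.1, -125.7]
force: [-1.2, -1.7, 9.3]
opening: 0.0237
```

```bash
python3 g.py
```

```text
47.15 [524.16 151.25 145.67] [-1.7991e+02  9.0000e-02 -1.2568e+02] [-1.24 -1.69  9.28] [-0.345  0.761 -0.024] [  0.166 -38.559  23.18    4.856   0.697   0.491]
```

Call:
{"api": "jog_arm", "payload": {"commands": [[0, 0, 0, -4], [0, 0, 0, -4], [0, 0, 0, -4], [0, 0, 0, -4], [0, 0, 0, -4], [0, 0, 0, -4], [0, 0, 0, -4], [0, 0, 0, -4], [0, 0, 0, -4], [0, 0, 0, 0]]}}

```text
clock: 47.98
tool_pos: [0.5248, 0.1515, 0.146]
orientation: [-180.0, 0.2, -161.8]
force: [-0.2, -0.4, 9.1]
opening: 0.0241
```

```bash
python3 g.py; python3 wire.py w2.png
```

```text
47.9833 [524.79 151.47 146.02] [-179.99    0.2  -161.85] [-0.16 -0.35  9.14] [-0.319  0.177 -0.022] [  0.282 -38.008  22.201   4.409   0.241  -1.22 ]
```

View pics/w2.png

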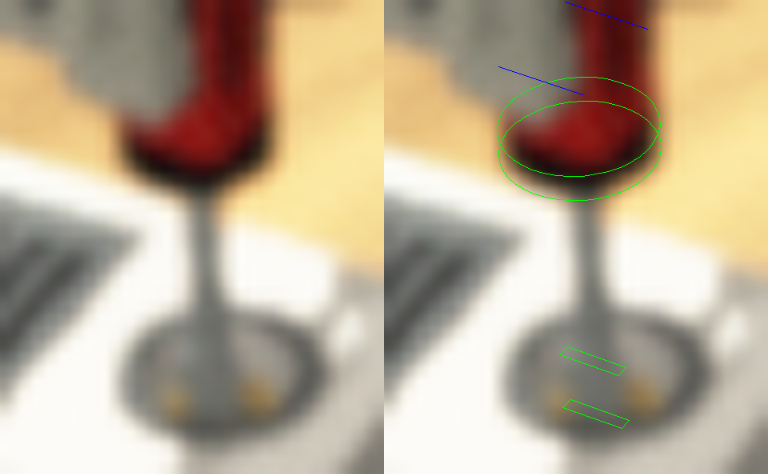

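Call:
{"api": "jog_arm", "payload": {"commands": [[0, 0, 10, 7], [0, 0, 20, 7], [0, 10, 20, 7], [0, 25, 5, 7], [0, 35, 0, 7], [0, 25, 0, 7], [0, 5, 0, 4], [0, 0, 0, 0], [0, 0, 0, 0], [0, 0, 0, 0]]}}

```text
clock: 48.87
tool_pos: [0.523, 0.2504, 0.199]
orientation: [180.0, -0.0, -115.8]
force: [0.0, -0.0, -0.2]
opening: 0.0244
```

```bash
python3 slot.py; python3 - <<'E'
from h import *
a=cv2.imread("pics/t11.png"); 
s=snapshot("side"); c=cv2.resize(s["image"][236:254,268:290,::-1],None,fx=30,fy=30,interpolation=cv2.INTER_CUBIC)
c=cv2.resize(c,(500,409)); b=cv2.resize(a,(440,409)); cv2.imwrite("pics/both.png",cv2.resize(np.hstack([b,c]),(790,344)))
E
```

```text
slot yaw -129.73538949932697 off mm -0.42810887137912534
slot yaw -130.5728210983103 off mm -0.22146364724741477
49.2667 [0.52333395 0.25072038 0.19941847] [-1.79996813e+02  6.48073407e-03 -1.15686273e+02]
```

View pics/both.png

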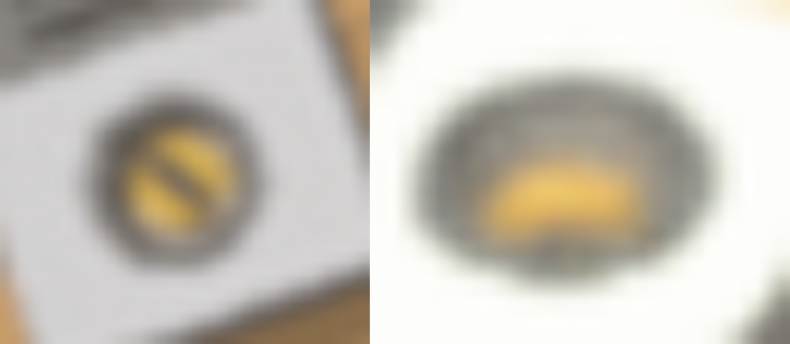

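The slot now lies at about -130°, against the expected stop of -128.6°, so it looks tight. I'll do one confirming pass, pressing from the clockwise side.

Call:
{"api": "jog_arm", "payload": {"commands": [[-0.5, -15, 0, -5], [0, -30, 0, -6], [0, -30, 0, -6], [0, -20, -5, -6], [0, -5.3, -10, -3], [0, 0, -10, 0], [0, 0, -10, 0], [0, 0, -7, 0], [0, 0, -4, 0], [0, 0, -3, 0]]}}

```text
clock: 50.15
tool_pos: [0.5226, 0.1513, 0.1494]
orientation: [180.0, -0.1, -141.5]
force: [-0.5, 0.6, -0.7]
opening: 0.024
```

Call:
{"api": "jog_arm", "payload": {"commands": [[0, 0, -1.5, 0], [0, 0, -1, 0], [0, 0, -0.5, 0], [0, 0, -0.5, 0], [0, 0, -0.4, 0], [0, 0, -0.3, 0], [0, 0, -0.3, 0], [0, 0, -0.2, 0], [0, 0, 0, 0], [0, 0, 0, 0]]}}

```text
clock: 50.98
tool_pos: [0.5232, 0.1508, 0.1459]
orientation: [-180.0, 0.0, -141.6]
force: [1.4, 0.0, 2.2]
opening: 0.0238
```

Call:
{"api": "jog_arm", "payload": {"commands": [[0, 0, -0.3, 0], [0, 0, -0.3, 0], [0, 0, -0.2, -2], [0, 0, 0, -2], [0, 0, 0, -2], [0, 0, 0, -2], [0, 0, 0, -2], [0, 0, 0, -2], [0, 0, 0, -2], [0, 0, 0, -2]]}}

```text
clock: 51.82
tool_pos: [0.5236, 0.1505, 0.1459]
orientation: [-179.9, 0.1, -157.7]
force: [0.9, -3.1, 7.3]
opening: 0.0238
```

```bash
python3 g.py
```

```text
51.8167 [523.65 150.54 145.87] [-1.7994e+02  9.0000e-02 -1.5770e+02] [ 0.93 -3.13  7.32] [-1.05  -0.452  0.03 ] [  1.722 -39.497  23.233   3.715   0.17    0.613]
```

Call:
{"api": "jog_arm", "payload": {"commands": [[0, 0, 0, -5], [0, 0, 0, -5], [0, 0, 10, 0], [0, 0, 20, 0], [0, 10, 20, 0], [0, 25, 5, 0], [0, 35, 0, 0], [0, 25, 0, 0], [0, 5, 0, 0], [0, 0, 0, 0]]}}

```text
clock: 52.65
tool_pos: [0.5221, 0.2521, 0.1993]
orientation: [-180.0, -0.1, -167.4]
force: [0.0, -0.8, -1.3]
opening: 0.0238
```

```bash
python3 slot.py
```

```text
slot yaw -129.4073831725151 off mm -0.4431280127213514
slot yaw -130.13695589446786 off mm -0.24547992891898546
53.05 [0.52282956 0.25000518 0.19995596] [ 1.79998294e+02  3.05063910e-03 -1.67680072e+02]
```

View pics/t11.png

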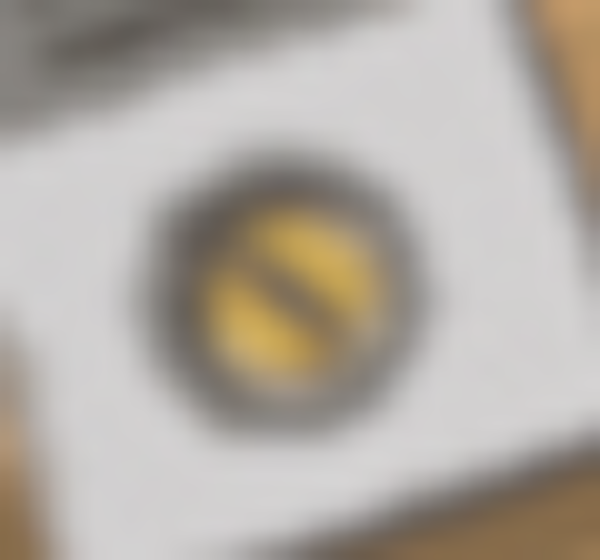

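The slot stayed at -130° after another pass, so the screw is at its stop. Now I'll take the driver back to the stand.

Call:
{"api": "jog_arm", "payload": {"commands": [[1, -20, 2, 1.4], [3, -38, 2, 1.4], [3, -40, 2, 1.4], [3, -40, 0, 1.4], [3, -40, 0, 1.4], [3, -40, 0, 1.4], [3, -40, 0, 1.4], [3, -40, 0, 1.4], [3, -38, 0, 1.4], [3, -32, 0, 1.1]]}}

```text
clock: 53.88
tool_pos: [0.5503, -0.1201, 0.2061]
orientation: [-180.0, 0.0, -153.9]
force: [0.9, -0.4, -0.1]
opening: 0.0241
```

Call:
{"api": "jog_arm", "payload": {"commands": [[1, -20, 0, 0], [0.5, -5.7, 0, 0], [0, 0, -5, 0], [0, 0, -5, 0], [0, 0, 0, 0], [0, 0, 0, 0], [0, 0, 0, 0], [0, 0, 0, 0], [0, 0, 0, 0], [0, 0, 0, 0]]}}

```text
clock: 54.72
tool_pos: [0.5524, -0.1426, 0.196]
orientation: [-180.0, 0.0, -153.9]
force: [0.2, -0.2, -0.7]
opening: 0.0238
```

```bash
python3 g.py; python3 wire.py w3.png
```

```text
54.7167 [ 552.4  -142.57  195.99] [-1.7999e+02  2.0000e-02 -1.5391e+02] [ 0.21 -0.16 -0.7 ] [ 0.018 -0.011  0.006] [ 7.7000e-02 -4.5171e+01  2.7911e+01  6.7130e+00 -6.0000e-02 -3.0000e-03]
```

View pics/w3.png

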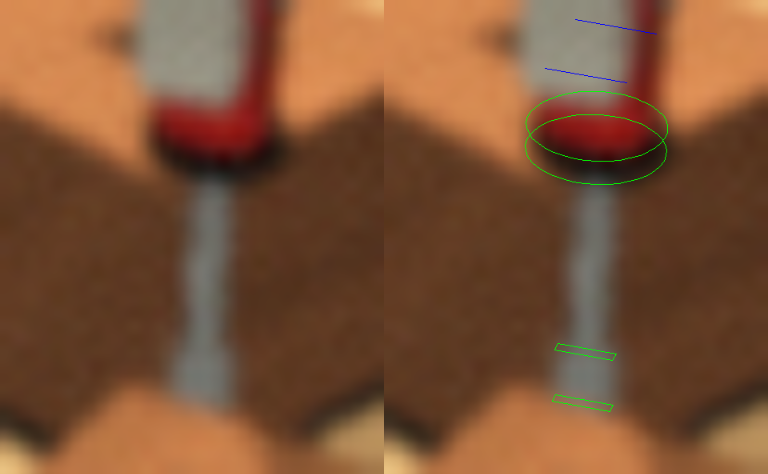

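The blade tip is where it was predicted, above the hole. Lowering.

Call:
{"api": "jog_arm", "payload": {"commands": [[0, -0.5, -10, 0], [0, 0, -10, 0], [0, 0, -6, 0], [0, 0, -6, 0], [0, 0, -8, 0], [0, 0, 0, 0], [0, 0, 0, 0], [0, 0, 0, 0], [0, 0, 0, 0], [0, 0, 0, 0]]}}

```text
clock: 55.6
tool_pos: [0.5525, -0.1435, 0.1562]
orientation: [-180.0, 0.0, -153.9]
force: [-1.2, 0.3, -0.7]
opening: 0.0239
```

Call:
{"api": "jog_arm", "payload": {"commands": [[0, 0, -6, 0], [0, 0, -10, 0], [0, 0, -10, 0], [0, 0, -10, 0], [0, 0, -6, 0], [0, 0, -4, 0], [0, 0, -2, 0], [0, 0, 0, 0], [0, 0, 0, 0], [0, 0, 0, 0]]}}

```text
clock: 56.43
tool_pos: [0.5526, -0.1435, 0.1082]
orientation: [-180.0, 0.0, -153.9]
force: [-0.3, -0.3, -0.3]
opening: 0.0239
```

It's in the hole. The collar should seat near TCP z = 0.097, so I'll lower to just above that and feel for it.

Call:
{"api": "jog_arm", "payload": {"commands": [[0, 0, -3, 0], [0, 0, -3, 0], [0, 0, -2, 0], [0, 0, -1, 0], [0, 0, -1, 0], [0, 0, -0.5, 0], [0, 0, -0.3, 0], [0, 0, 0, 0], [0, 0, 0, 0], [0, 0, 0, 0]]}}

```text
clock: 57.27
tool_pos: [0.5523, -0.1435, 0.0971]
orientation: [-180.0, 0.0, -153.9]
force: [-0.1, 1.2, -1.1]
opening: 0.024
```

```bash
python3 g.py
```

```text
57.2667 [ 552.33 -143.47   97.07] [-1.8000e+02  1.0000e-02 -1.5394e+02] [-0.05  1.19 -1.14] [-0.002 -0.007  0.002] [-2.0000e-03 -4.9063e+01  2.4101e+01  5.7990e+00 -6.1000e-02 -1.0000e-03]
```

Call:
{"api": "jog_arm", "payload": {"commands": [[0, 0, -0.3, 0], [0, 0, -0.3, 0], [0, 0, -0.2, 0], [0, 0, 0, 0], [0, 0, 0, 0], [0, 0, 0, 0], [0, 0, 0, 0], [0, 0, 0, 0], [0, 0, 0, 0], [0, 0, 0, 0]]}}

```text
clock: 58.1
tool_pos: [0.5524, -0.1435, 0.0967]
orientation: [-180.0, 0.0, -153.9]
force: [-2.7, 2.1, 4.2]
opening: 0.0241
```

Call:
{"api": "jog_arm", "payload": {"commands": [[0, 0, 0, 0], [0, 0, 0, 0], [0, 0, 0, 0], [0, 0, 0, 0], [0, 0, 0, 0], [0, 0, 0, 0], [0, 0, 0, 0], [0, 0, 0, 0], [0, 0, 0, 0], [0, 0, 0, 0]], "fingers": 60}}

```text
clock: 58.93
tool_pos: [0.5523, -0.1435, 0.0962]
orientation: [-180.0, 0.0, -153.9]
force: [0.3, -0.6, -0.0]
opening: 0.0604
```

Call:
{"api": "jog_arm", "payload": {"commands": [[0, 0, 5, 0], [0, 0, 10, 0], [0, 0, 15, 0], [0, 0, 20, 0], [0, 0, 20, 0], [0, 0, 20, 0], [0, 0, 20, 0], [0, 0, 15, 0], [0, 0, 5, 0], [0, 0, 0, 0]]}}

```text
clock: 59.77
tool_pos: [0.5531, -0.1435, 0.2285]
orientation: [-179.9, 0.2, -153.9]
force: [0.5, 0.5, -0.3]
opening: 0.06
```

```bash
python3 - <<'E'
from h import *
s=snapshot("side"); cv2.imwrite("pics/fin.png",s["image"][:,:,::-1]); crop(s,295,140,110,90,6,"fs.png"); o=get_obs(); print(o["clock"],o["tool_pos"],o["qvel"])
E
```

```text
59.8167 [ 0.55236225 -0.14335382  0.22689574] [ 0.0096486   1.22605088 -1.63146801 -0.43439177  0.61615096  0.10728659]
```

View pics/fs.png

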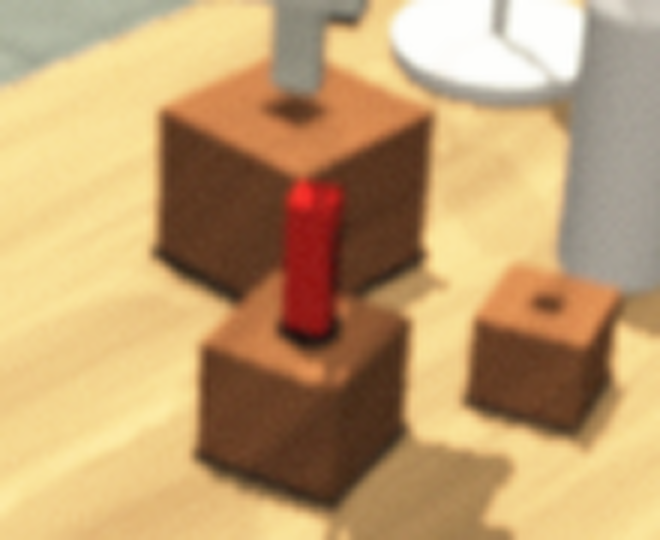

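View pics/fin.png

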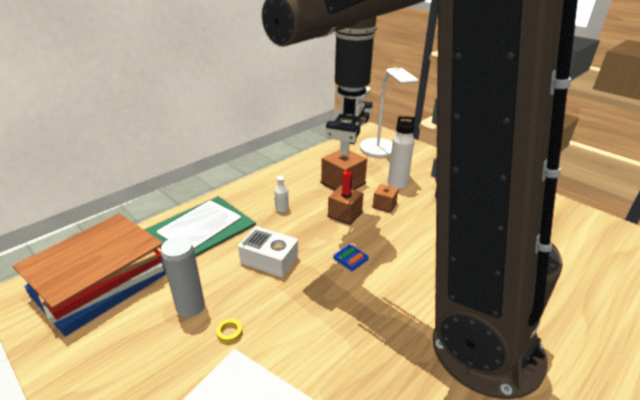

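The driver stands upright in the middle stand (crop 313,260), the gripper is clear of it, and everything else is in place. Handing in.

```bash
python3 - <<'E'
from plant import *
o=get_obs(); print(o["clock"],abs(o["qvel"]).max()); print(close_job())
E
```

```text
59.8167 1.6314680100108065
the job is handed in; nothing more can be done
None
```

I drove the screw to what looks like its hard stop, put the screwdriver back upright in the middle stand and let go. I handed the job in at about 60 s.

**Screw:** The last two top-view measurements put the slot at about -130°. The stop works out at -128.6° from the pack's measured yaw. The slot did not move on an extra clockwise pass, so I take the screw as tight, but I only have the slot's angle in the images to go on. The wrist sensor never showed a clear rise in torque at the stop.

**Driving:** It did not go cleanly. The first pass stopped about 17° short, and I had to lift out and re-seat the blade several times. On one of those tries I turned about 6° anticlockwise by mistake; the slot did not move.

**Force:** The push was mostly 8–11 N. On one re-seat, where the blade missed the slot, it reached about 22 N vertically (about 23 N with the sideways force). That is under the 30 N limit, though I only see the force at the end of each move.

**Final checks:** The last picture shows the driver upright and seated in the stand, with the gripper open well above it. The bystanders look unmoved, judged by eye only. The arm still had about 1.6°/s of settling motion when I handed in.

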